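# Clear the fixture, take the jig plate off its dowels, put everything back

### The job

The jig plate is hemmed in on its fixture by the motor, the battery box and the sensor tower: first stand all three upright on the grey side mat, then lift the jig plate straight up off its two dowels, keeping it level, and lay it flat in the wooden tray. Only when the plate is in the tray, stand the three back upright on the fixture, each centred on the cork pad of its own outline (motor on the round one, battery box on the square one, sensor tower on the hexagonal one). Set everything down; do not drop or topple anything.

Things in the scene. Friction and masses are not known exactly. Their poses are not given: they have to be found in the camera images.
- jig_plate: Aluminium plate 110 (x) x 76 (y) x 8 mm, 0.3 kg, with an upright grip rib on its middle: 90 long (x), 16 wide (y), top 38 mm above the plate's underside. Origin: centre of underside, z up. Starts on a fixed grey base 200 x 250 mm (12 mm high), held by two 8 mm dowels, 16 mm tall, at its (x, y) = (42, 26) and (-42, -26) mm, in holes about 1 mm loose: raise it level over 16 mm to free it.
- motor: Motor: steel round can, 46 mm diameter, 110 mm tall (top 10 mm tapers), thin brass shaft stub 8 mm higher, narrow black bands; 0.42 kg. Origin: centre of its underside, z up; at the start it stands upright on the pad of its own outline, turned like the pad within 0.05 rad.
- battery_box: Battery box: black square box, 46 x 46 mm, 110 mm tall, an 18 mm round knob 8 mm higher on top; sides face its x and y; 0.40 kg. Origin: centre of its underside, z up; at the start it stands upright on the pad of its own outline, turned like the pad within 0.05 rad.
- sensor_tower: Sensor tower: white hexagonal column, 46 mm across flats, 110 mm tall, a black lens ring 4 mm higher on top; two flats face its +x and -x, corners point along its y; 0.28 kg. Origin: centre of its underside, z up; at the start it stands upright on the pad of its own outline, turned like the pad within 0.05 rad.
- pad_round: Round cork pad, 72 mm diameter, 3 mm thick, fixed on the grey base; home of the motor. Origin: centre of its underside, 12 mm above the bench. The three pads lie on three sides of the plate, two centred 88 mm from its centre along its +y and -y, one 97 mm along its -x; which is where changes. Pad axes are parallel to the plate's at the start.
- pad_square: Square cork pad, 70 x 70 mm, 3 mm thick, fixed on the grey base beside the plate; home of the battery box. Origin: centre of its underside, 12 mm above the bench; sides face x and y.
- pad_hex: Hexagonal cork pad, 70 mm across flats, 3 mm thick, fixed on the grey base beside the plate; home of the sensor tower. Origin: centre of its underside, 12 mm above the bench; flats face +x and -x.
- side_mat: Side mat: grey flat mat lying on the bench, fixed, 290 (x) x 120 (y) x 3 mm thick, free at the start. Origin at the centre of its underside (bench height), x along its length. Room for the three things in a row.
- tray: Shallow wooden tray, fixed, outside 180 (x) x 130 (y) x 20 mm high, walls and floor 5 mm thick (inside 170 x 120 mm, floor 5 mm above the bench), empty at the start. Origin at the centre of its underside (bench height), x along its length; the plate fits only with its length along the tray's.

How it is judged:
By the outcome, as a careful person would: the job done as asked, in the order asked, and still so for the second after the job is handed in, with the robot touching nothing.
It also fails if it takes over 144 s, if anything falls off the work surface, if the arm or the gripper's body presses on something with over 40 N, if the wrist force passes 120 N, or if a joint passes its speed limit or range.

### The arm

A 7-joint arm with a two-finger parallel gripper is mounted at the origin on the work surface. World frame = base frame: x ahead of the robot, y to its left, z up, the work surface at z = 0. Lengths are in m, angles in rad, forces in N, time in s.
With the tool pointing down it reaches from about 0.4 to 0.9 m from the base axis. Payload 5.5 kg.
Tool frame: the origin (TCP) lies midway between the tips of the shut fingers; the grasp point (between the pads) lies 19 mm behind it; z points along the fingers, y is the line along which they close (so a half turn about z gives the same grasp; the last joint's range is limited). The gripper opens to 85 mm and grips with 20 to 120 N. Pads are 22 mm wide; open, the fingers measure 114 mm over their backs; the gripper's body (76 mm by 85 mm) begins 54 mm behind the grasp point. The pads swing forward as they close: fully open they stand 13 mm farther back than shut.
Start: joints at [1.459, 0.501, -0.427, 1.55, 0.221, 1.138, -0.21], TCP at [0.238, -0.605, 0.192] pointing down, gripper open.
Joint ranges: [-2.88, 2.88], [-0.31, 2.03], [-1.54, 1.56], [0.2, 2.42], [-1.41, 4.55], [0.19, 2.02], [-2.57, 2.57]. Speed limits (rad/s): [2.57, 2.57, 3.14, 3.14, 3.14, 3.14, 3.14].

### API

Orientations are given as [roll, pitch, yaw] about the fixed x, y, z axes, in that order (R = Rz(yaw) Ry(pitch) Rx(roll)).
In Python, from workcell import bot gives the robot as it stands. The module is installed in compiled form; this text tells all that it offers.
- The arm moves only by the tool jog_arm, never from a script. Its argument "deltas" is a list of rows, each an object with "linear": the shift along the tool's x, y, z in cm, a list of three; "dr": the turn, a rotation vector about the tool's x, y, z in degrees, a list of three. In form: [{"linear": [tx, ty, tz], "dr": [rx, ry, rz]}, ...]. A call has 1 to 5 rows; each row is the pose to reach, as a shift and turn from the pose commanded when the call began, along the tool's axes at that moment; what a row does not reach only later rows make up. A row lasts 1/8 s, in which the tool goes at most 62.5 mm and 10.7 degrees, less where a joint would pass 70% of its speed; a pose out of reach is approached as far as the arm can. A call with a gripper value outside its range is refused whole. "jaw" is the closure, from 0 (fully open) to 1 (shut), set as the call begins (left out, the last holds). The fingers move at their own pace and stop on an object; the grip force is fixed at half the most. Time passes only in rows, so rows that repeat a pose let the fingers close. It gives the time, the measured TCP pose, the force, the opening and the grip force at its end, in the units of the state.
- bot.get_obs(): the state, without advancing time (a new reading comes with each control period).
- bot.snapshot(name): name is "scene" or "side" or "wrist"; returns the picture (420x560x3 uint8, blue, green, red); there is no depth.
- bot.camera_params(name): a dict with "intrinsics" (3x3 intrinsics, pixels), "R" (3x3) and "t" (3): a world point X has camera coordinates R X + t. Camera axes: x right, y down, z forward; pixel columns grow to the right and rows downward; lengths in m; the calibration is good to about 2 mm. A picture is of the moment at which its call begins: read the wrist's pose just before it. camera_params takes no time and is no camera call; for the wrist camera it gives the pose at the moment of the call.
- bot.finish_job(): hands the job in; it is judged then, once.
Trained networks look in the newest picture that a camera, given by its name, has taken for a name from the list of things; names that differ only in an ending like _2 or _b are one class to them, and where a whole thing is asked for, a point or a joint stands for the part that bears it (a point fixed in the world has none). Each returns a list of dicts, best first, with "p" (0 to 1); they miss things now and then, are a little off and sometimes report something else, mostly with a low value. They report only what shows in the picture. A call takes as long as a camera call.
- bot.search_frame(camera, label): "box" ([centre column, centre row, width, height] in pixels, round what is visible of it).
- bot.cut_out(camera, label): "mask" (420x560 bool, what is visible of it) and "box" ([centre column, centre row, width, height] in pixels, round what is visible of it).
The state is a dict: "clock": time; "qpos": joint angles; "joint_vel": joint speeds; "effort": joint torques, N m; "eef_pos": TCP position; "tool_rot": TCP orientation; "wrist_force": force on the tool from outside, world axes, zero at the start; "ft_torque": the same for the moment, N m; "grip_width": finger opening in m; "gripper_force": force on a finger pad.
Only numpy, scipy, OpenCV 4.12 (cv2) and the standard library are available. Lean on these libraries where they do the work, as an engineer would, in place of code of your own. Each camera call takes 0.05 s, during which the arm holds its last target. There are 200 camera calls.

## Working session

There is one attempt and no reset: what is moved stays moved. The work goes in short steps, Python scripts to look and compute and a tool call to move; the robot and the scene stay as the last step left them, time stands still between calls to the robot, and variables do not carry over. Pictures are saved under pics/ and viewed, at most 14 in all, crops included, and the job is handed in when it is done.

Besides the shell and the picture viewer there is one more tool, called after "Emit:" by a JSON object that holds its "name" and its "arguments", one argument or row to a line. jog_arm: Moves the arm, as the interface text tells. Its arguments: {"type":"object","properties":{"deltas":{"type":"array","items":{"type":"object","properties":{"linear":{"type":"array","items":{"type":"number"}},"dr":{"type":"array","items":{"type":"number"}}}}},"jaw":{"type":"number"}},"required":["deltas"]}

```bash
mkdir -p pics
python3 - <<'E'
from workcell import bot
import cv2,numpy as np
print(bot.get_obs())
for n in ["scene","side"]:
    im=bot.snapshot(n); cv2.imwrite(f"pics/{n}0.png",im)
    p=bot.camera_params(n); print(n,p["intrinsics"].tolist(),np.round(-p["R"].T@p["t"],3),np.round(p["R"],3).tolist())
    for l in ["jig_plate","motor","battery_box","sensor_tower","pad_round","pad_square","pad_hex","side_mat","tray"]:
        r=bot.search_frame(n,l); print(l,[(round(d["p"],2),np.round(d["box"]).tolist()) for d in r[:2]])
E
```

```text
{'clock': 0.0, 'qpos': array([ 1.45920742,  0.50184181, -0.42679274,  1.55144915,  0.22079064,
        1.1382766 , -0.2103145 ]), 'joint_vel': array([-0.00035705, -0.00034392,  0.00254475, -0.00069598,  0.00070265,
       -0.00092184,  0.00053883]), 'effort': array([-5.30782218e-04, -5.69515193e+01, -5.81627324e+00, -2.80939436e+01,
        1.06191169e-02,  1.20210199e-02, -2.55110962e-05]), 'eef_pos': array([ 0.23763778, -0.60418552,  0.19106368]), 'tool_rot': array([-3.13967345e+00, -7.85209492e-05,  3.74826424e-01]), 'wrist_force': array([-0.33695519, -1.10787378, -0.62079333]), 'ft_torque': array([ 0.00072268,  0.01676567, -0.02248196]), 'gripper_force': 0.0, 'grip_width': 0.08539353268337524}
scene [[446.3984347536925, 0.0, 284.43492008066335], [0.0, 446.3984347536925, 211.97819137167107], [0.0, 0.0, 1.0]] [ 1.153 -0.379  0.733] [[0.511, 0.859, 0.007], [0.586, -0.343, -0.734], [-0.629, 0.379, -0.679]]
jig_plate [(0.76, [153.0, 280.0, 44.0, 53.0])]
motor [(0.86, [145.0, 232.0, 32.0, 53.0])]
battery_box [(0.81, [97.0, 273.0, 41.0, 57.0])]
sensor_tower [(0.84, [190.0, 254.0, 33.0, 
[... 237 characters left out ...]
0.74, [299.0, 238.0, 101.0, 73.0])]
side [[472.97588531645494, 0.0, 282.83109813290434], [0.0, 472.97588531645494, 217.50328853802975], [0.0, 0.0, 1.0]] [0.364 0.722 0.901] [[-0.978, -0.206, 0.019], [-0.168, 0.738, -0.653], [0.12, -0.642, -0.757]]
jig_plate [(0.7, [303.0, 141.0, 28.0, 22.0])]
motor [(0.95, [326.0, 139.0, 16.0, 36.0])]
battery_box [(0.72, [310.0, 110.0, 23.0, 44.0])]
sensor_tower [(0.68, [280.0, 143.0, 18.0, 44.0]), (0.31, [256.0, 226.0, 79.0, 53.0])]
pad_round [(0.67, [325.0, 157.0, 24.0, 12.0])]
pad_square [(0.31, [304.0, 142.0, 25.0, 23.0])]
pad_hex [(0.57, [281.0, 162.0, 28.0, 15.0])]
side_mat [(0.68, [258.0, 340.0, 150.0, 88.0])]
tray [(0.65, [257.0, 225.0, 77.0, 58.0])]
```

View pics/scene0.png

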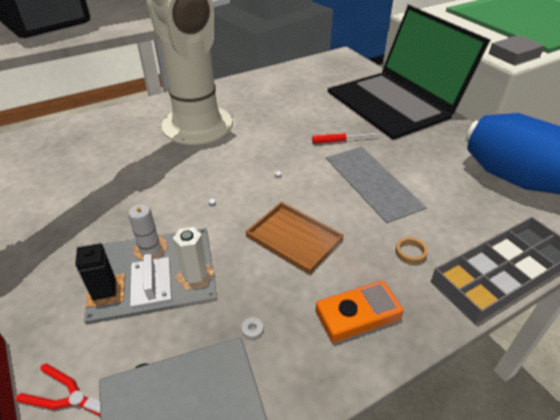

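View pics/side0.png

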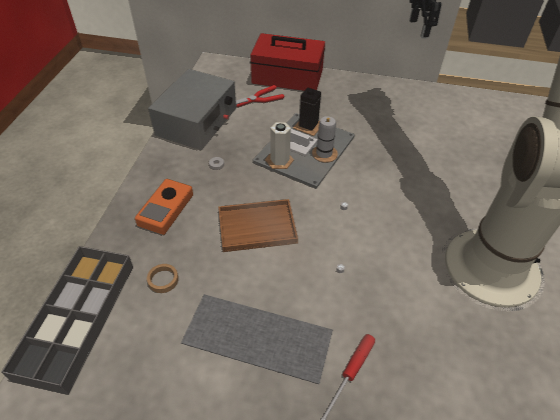

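```bash
cat > h.py <<'E'
from workcell import bot
import numpy as np,cv2
from scipy.spatial.transform import Rotation as Ro
def ray(p,u,v,z):
    K,R,t=(np.array(p[k]) for k in("intrinsics","R","t"))
    c=-R.T@t; d=R.T@np.linalg.solve(K,[u,v,1.]); return c+d*(z-c[2])/d[2]
def proj(p,X):
    q=(np.atleast_2d(X)@np.array(p["R"]).T+p["t"])@np.array(p["intrinsics"]).T; return q[:,:2]/q[:,2:]
def topdown(p,im,c,yaw,w,h,z,s=1000.):
    """orthophoto of plane z; returns image; s px/m"""
    R=Ro.from_euler('z',yaw).as_matrix()
    W=np.array([[-w,-h],[w,-h],[w,h],[-w,h]])/2
    P=(np.c_[W,np.zeros(4)]@R.T)+[c[0],c[1],z]
    dst=np.float32([[0,h*s],[w*s,h*s],[w*s,0],[0,0]])
    return cv2.warpPerspective(im,cv2.getPerspectiveTransform(proj(p,P).astype(np.float32),dst),(int(w*s),int(h*s)))
def rect(cam,label,z):
    m=bot.cut_out(cam,label)
    if not m: return None
    m=m[0]["mask"].astype(np.uint8); p=bot.camera_params(cam)
    c=max(cv2.findContours(m,0,2)[0],key=cv2.contourArea)[:,0]
    P=np.float32([ray(p,u,v,z)[:2] for u,v in c])*1000
    return cv2.minAreaRect(P)
E
python3 - <<'E'
from h import *
for n in["scene","side"]:
    for l,z in[("side_mat",.003),("tray",.02),("jig_plate",.02)]: print(n,l,rect(n,l,z))
    p=bot.camera_params(n)
    for l in ["motor","battery_box","sensor_tower"]:
        r=bot.search_frame(n,l)
        if r:
            b=r[0]["box"];print(n,l,ray(p,b[0],b[1],.07).round(3))
E
```

```text
scene side_mat ((488.64642333984375, 289.3268127441406), (124.09220123291016, 295.8521423339844), 85.47606658935547)
scene tray ((566.6115112304688, -0.3756103515625), (188.1034393310547, 145.54949951171875), 21.274106979370117)
scene jig_plate ((522.8740234375, -315.4584655761719), (75.42509460449219, 134.46421813964844), 73.19255828857422)
scene motor [ 0.446 -0.291  0.07 ]
scene battery_box [ 0.507 -0.403  0.07 ]
scene sensor_tower [ 0.55  -0.233  0.07 ]
side side_mat ((492.6544189453125, 286.1162109375), (125.02200317382812, 291.78277587890625), 85.00552368164062)
side tray ((561.0917358398438, 6.857421875), (181.95620727539062, 147.61158752441406), 20.429243087768555)
side jig_plate ((520.0541381835938, -315.309326171875), (88.92948150634766, 85.0865249633789), 74.0056381225586)
side motor [ 0.44  -0.287  0.07 ]
side battery_box [ 0.502 -0.404  0.07 ]
side sensor_tower [ 0.558 -0.242  0.07 ]
```

The scene view shows the fixture with the battery (95,272), motor (145,230), tower (190,255) and rib (150,275), plus the tray at (295,238) and the mat at (375,185). The side view agrees. The motor is on the plate's -x side, the battery on -y and the tower on +y. I'll move over the fixture for a close look.

Emit:
{"name": "jog_arm", "arguments": {
  "deltas": [
    {"linear": [5,-2.5,-4],"dr": [0,0,-10]},
    {"linear": [10,-5,-8],"dr": [0,0,-20]},
    {"linear": [15,-7.5,-11],"dr": [0,0,-30]},
    {"linear": [19,-9.5,-13],"dr": [0,0,-38]},
    {"linear": [23,-11.5,-15],"dr": [0,0,-46]}
  ],
  "jaw": 0
}}

```text
clock: 2.22
eef_pos: [0.4119, -0.4115, 0.3439]
tool_rot: [3.14, 0.001, 1.184]
wrist_force: [0.2, 0.0, -0.8]
grip_width: 0.0855
gripper_force: 0.0
```

Run:
```python
from h import *
o=bot.get_obs();print(o["eef_pos"],o["tool_rot"],o["qpos"])
im=bot.snapshot("wrist");cv2.imwrite("pics/w0.png",im)
p=bot.camera_params("wrist");print(p["intrinsics"],(-p["R"].T@p["t"]).round(3),np.round(p["R"],3))
```

```text
[ 0.41192426 -0.41152444  0.34393949] [3.13968949e+00 7.51142065e-04 1.18420104e+00] [ 1.29078935  0.30773335 -0.70810878  1.5166041   0.20196698  1.3897112
  0.18330752]
[[353.46611833   0.         276.81401703]
 [  0.         353.46611833 202.3667873 ]
 [  0.           0.           1.        ]] [ 0.441 -0.343  0.53 ] [[ 0.931 -0.364  0.007]
 [-0.353 -0.896  0.269]
 [-0.091 -0.253 -0.963]]
```

View pics/w0.png

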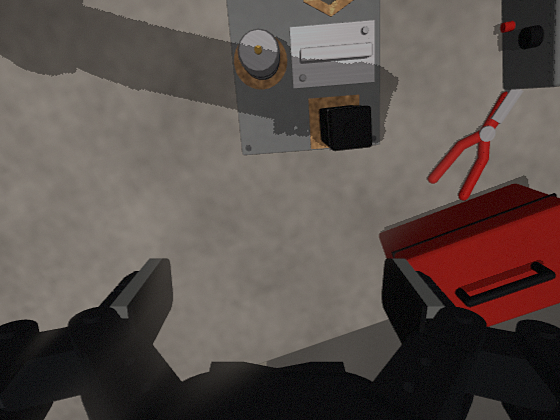

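The wrist view shows the motor at (258,50), the battery at (345,125), and the plate at (333,55), with the tower just above the frame. I'll move forward to see the whole fixture.

Emit:
{"name": "jog_arm", "arguments": {
  "deltas": [
    {"linear": [4,2,-1],"dr": [0,0,-3]},
    {"linear": [8,4,-2],"dr": [0,0,-5.2]},
    {"linear": [12,6,-3],"dr": [0,0,-5.2]},
    {"linear": [12,6,-3],"dr": [0,0,-5.2]},
    {"linear": [12,6,-3],"dr": [0,0,-5.2]}
  ]
}}

```text
clock: 2.9
eef_pos: [0.5108, -0.3263, 0.3718]
tool_rot: [-3.141, 0.001, 1.268]
wrist_force: [-0.5, -0.4, 0.2]
grip_width: 0.0853
gripper_force: 0.0
```

Run:
```python
from h import *
o=bot.get_obs();print(o["eef_pos"],o["tool_rot"])
im=bot.snapshot("wrist");cv2.imwrite("pics/w1.png",im)
p=bot.camera_params("wrist")
import pickle;pickle.dump(p,open("w1.pkl","wb"))
for l,z in[("jig_plate",.02),("pad_square",.015),("pad_round",.015),("pad_hex",.015),("motor",.115),("battery_box",.122),("sensor_tower",.122)]:
    r=bot.cut_out("wrist",l)
    print(l,[(round(d["p"],2),np.round(d["box"]).tolist()) for d in r[:2]], rect("wrist",l,z))
# orthophoto at plate-top level
cv2.imwrite("pics/ortho1.png",topdown(p,im,(.50,-.32),-.29,.27,.29,.02,2000))
```

```text
[ 0.51084911 -0.32634143  0.37176992] [-3.14097777e+00  5.97555562e-04  1.26802670e+00]
jig_plate [(0.96, [289.0, 144.0, 72.0, 54.0])] ((528.9275512695312, -320.79925537109375), (75.68099975585938, 110.01960754394531), 71.95965576171875)
pad_square [] None
pad_round [(0.68, [226.0, 140.0, 44.0, 46.0])] ((446.33349609375, -285.47674560546875), (51.76289749145508, 69.91082000732422), 26.34346580505371)
pad_hex [(0.79, [289.0, 84.0, 54.0, 47.0])] ((553.762451171875, -243.28079223632812), (59.60870361328125, 72.54948425292969), 67.64996337890625)
motor [(0.95, [219.0, 146.0, 44.0, 42.0])] ((445.95025634765625, -288.193603515625), (56.329410552978516, 42.778438568115234), 25.766141891479492)
battery_box [(0.78, [292.0, 212.0, 37.0, 56.0]), (0.43, [291.0, 85.0, 54.0, 48.0])] ((507.8263854980469, -393.98175048828125), (70.33462524414062, 46.026493072509766), 74.02777099609375)
sensor_tower [(0.74, [292.0, 74.0, 40.0, 47.0])] ((555.4317016601562, -234.3314971923828), (51.79399490356445, 45.02952194213867), 10.823189735412598)
```

View pics/w1.png

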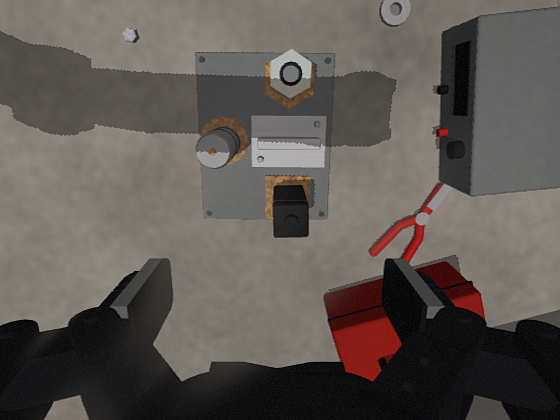

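View pics/ortho1.png

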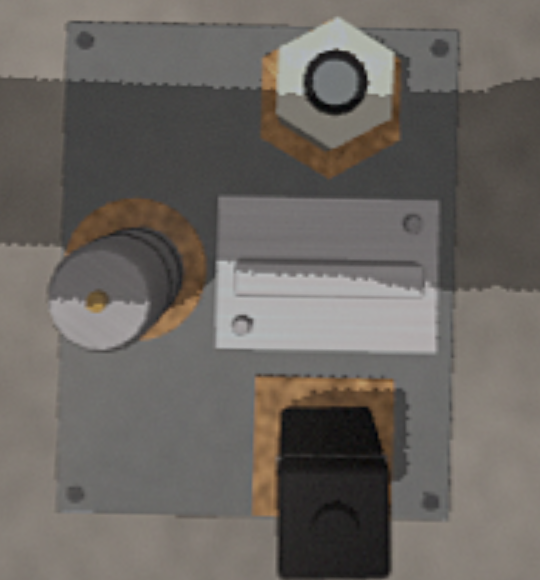

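The wrist view shows the motor shaft at (212,152), the lens at (291,73) and the battery knob near (291,217). The plate is cleanly outlined at 110x76 mm, so its pose is good. I'll work out the tops.

```bash
cat >> h.py <<'E'
C=np.array([.5295,-.3208]);YAW=-.312
ex=np.array([np.cos(YAW),np.sin(YAW)]);ey=np.array([-ex[1],ex[0]])
PADS={"motor":C-.097*ex,"battery_box":C-.088*ey,"sensor_tower":C+.088*ey}
def go(tgt,yaw,frm=None,fyaw=None):
    """tool-frame shift cm & turn deg from commanded pose to target (tool vertical)"""
    o=bot.get_obs()
    if frm is None: frm,fyaw=o["eef_pos"],o["tool_rot"][2]
    d=np.array(tgt)-frm;c,s=np.cos(fyaw),np.sin(fyaw)
    print("lin",np.round([100*(c*d[0]+s*d[1]),100*(s*d[0]-c*d[1]),-100*d[2]],2),"rz",round(-np.degrees((yaw-fyaw+np.pi)%(2*np.pi)-np.pi),1))
E
python3 - <<'E'
from h import *
import pickle;p=pickle.load(open("w1.pkl","rb"))
for l,px,z in[("motor",(212,152),.133),("sensor_tower",(291,73),.129),("battery_box",(291.5,216),.131)]:
    print(l,PADS[l].round(4),ray(p,*px,z).round(4))
o=bot.get_obs();P=o["eef_pos"];y=o["tool_rot"][2]
for l in PADS: go([*PADS[l],.2],1.2588)
# mat centre/axes
m=np.array([.4905,.2877]);a=np.radians(-4.75)
for k in(-.1,0,.1):print((m+k*np.array([np.cos(a),np.sin(a)])).round(4))
E
```

```text
motor [ 0.4372 -0.291 ] [ 0.44   -0.2929  0.133 ]
sensor_tower [ 0.5565 -0.237 ] [ 0.5555 -0.2361  0.129 ]
battery_box [ 0.5025 -0.4046] [ 0.507  -0.3985  0.131 ]
lin [ 1.11 -8.11 17.21] rz 0.6
lin [-7.79  1.5  17.21] rz 0.6
lin [ 9.81  1.67 17.21] rz 0.6
[0.3908 0.296 ]
[0.4905 0.2877]
[0.5902 0.2794]
```

Emit:
{"name": "jog_arm", "arguments": {
  "deltas": [
    {"linear": [3.2,0.5,4.5],"dr": [0,0,0.6]},
    {"linear": [6.5,1,9],"dr": [0,0,0.6]},
    {"linear": [9.8,1.6,13],"dr": [0,0,0.6]},
    {"linear": [9.8,1.6,17.2],"dr": [0,0,0.6]},
    {"linear": [9.8,1.6,17.2],"dr": [0,0,0.6]}
  ]
}}

```text
clock: 4.28
eef_pos: [0.5532, -0.236, 0.197]
tool_rot: [-3.135, -0.001, 1.259]
wrist_force: [0.4, -0.4, 1.1]
grip_width: 0.085
gripper_force: 0.0
```

Emit:
{"name": "jog_arm", "arguments": {
  "deltas": [
    {"linear": [0,0,3.5],"dr": [0,0,0]},
    {"linear": [0,0,7],"dr": [0,0,0]},
    {"linear": [0,0,10],"dr": [0,0,0]},
    {"linear": [0,0,12.5],"dr": [0,0,0]},
    {"linear": [0,0,12.5],"dr": [0,0,0]}
  ]
}}

```text
clock: 4.9
eef_pos: [0.5553, -0.238, 0.0752]
tool_rot: [-3.14, 0.0, 1.256]
wrist_force: [-0.8, 0.1, 0.6]
grip_width: 0.0856
gripper_force: 0.0
```

Emit:
{"name": "jog_arm", "arguments": {
  "deltas": [
    {"linear": [0,0,0],"dr": [0,0,0]},
    {"linear": [0,0,0],"dr": [0,0,0]}
  ]
}}

```text
clock: 5.15
eef_pos: [0.5572, -0.2377, 0.0771]
tool_rot: [3.139, 0.0, 1.258]
wrist_force: [0.7, 0.2, -0.5]
grip_width: 0.0853
gripper_force: 0.0
```

Emit:
{"name": "jog_arm", "arguments": {
  "deltas": [
    {"linear": [0,0,0],"dr": [0,0,0]},
    {"linear": [0,0,0],"dr": [0,0,0]},
    {"linear": [0,0,0],"dr": [0,0,0]},
    {"linear": [0,0,0],"dr": [0,0,0]},
    {"linear": [0,0,0],"dr": [0,0,0]}
  ],
  "jaw": 1
}}

```text
clock: 5.78
eef_pos: [0.5558, -0.2371, 0.0759]
tool_rot: [3.141, 0.001, 1.258]
wrist_force: [-2.5, 0.0, 6.1]
grip_width: 0.0445
gripper_force: 61.0
```

```bash
cat >> h.py <<'E'
import json,os
def track(*ds):
    """apply executed (tx,ty,tz,rz) deltas to the commanded pose file; return pose"""
    q=json.load(open("cmd.json")) if os.path.exists("cmd.json") else [.238,-.605,.192,.375]
    x,y,z,w=q
    for tx,ty,tz,rz in ds:
        c,s=np.cos(w),np.sin(w)
        x+=(c*tx+s*ty)/100;y+=(s*tx-c*ty)/100;z-=tz/100;w-=np.radians(rz)
    json.dump([x,y,z,w],open("cmd.json","w"));return np.array([x,y,z,w])
def leg(*tg):
    """successive targets (x,y,z,yaw) from commanded pose"""
    q=track()
    for t in tg:
        go(t[:3],t[3],q[:3],q[3]);q=np.array(t)
E
python3 - <<'E'
from h import *
q=track((23,-11.5,-15,-46),(12,6,-3,-5.2),(9.8,1.6,17.2,.6),(0,0,12.5,0));print(q)
o=bot.get_obs();print(o["eef_pos"],o["tool_rot"],o["grip_width"],o["gripper_force"])
w=q[3]
leg((q[0],q[1],.18,w),(.590,.279,.18,w),(.590,.279,.064,w))
E
```

```text
[ 0.55571254 -0.23707168  0.075       1.2581366 ]
[ 0.55584729 -0.23709775  0.07592574] [3.14135681e+00 5.73297230e-04 1.25795506e+00] 0.044462954109071355 60.98337665316649
lin [  0.    0.  -10.5] rz -0.0
lin [ 50.16 -12.61  -0.  ] rz -0.0
lin [ 0.   0.  11.6] rz -0.0
```

Emit:
{"name": "jog_arm", "arguments": {
  "deltas": [
    {"linear": [0,0,-1.5],"dr": [0,0,0]},
    {"linear": [0,0,-4.5],"dr": [0,0,0]},
    {"linear": [0,0,-7.5],"dr": [0,0,0]},
    {"linear": [1,0,-10],"dr": [0,0,0]},
    {"linear": [4,-1,-10.5],"dr": [0,0,0]}
  ]
}}

```text
clock: 6.4
eef_pos: [0.5598, -0.1981, 0.1825]
tool_rot: [3.138, 0.001, 1.254]
wrist_force: [1.1, 0.8, -2.3]
grip_width: 0.0441
gripper_force: 62.2
```

Emit:
{"name": "jog_arm", "arguments": {
  "deltas": [
    {"linear": [4,-1,0],"dr": [0,0,0]},
    {"linear": [8.5,-2.2,0],"dr": [0,0,0]},
    {"linear": [13,-3.3,0],"dr": [0,0,0]},
    {"linear": [17.5,-4.4,0],"dr": [0,0,0]},
    {"linear": [22,-5.5,0],"dr": [0,0,0]}
  ]
}}

```text
clock: 7.02
eef_pos: [0.5737, 0.0318, 0.1806]
tool_rot: [3.141, 0.0, 1.258]
wrist_force: [0.9, -0.2, -2.2]
grip_width: 0.0438
gripper_force: 62.2
```

Emit:
{"name": "jog_arm", "arguments": {
  "deltas": [
    {"linear": [4.5,-1.1,0],"dr": [0,0,0]},
    {"linear": [9,-2.2,0],"dr": [0,0,0]},
    {"linear": [13.5,-3.3,0],"dr": [0,0,0]},
    {"linear": [17.5,-4.4,0],"dr": [0,0,0]},
    {"linear": [21,-5.3,0],"dr": [0,0,0]}
  ]
}}

```text
clock: 7.65
eef_pos: [0.5875, 0.2484, 0.1805]
tool_rot: [-3.141, -0.0, 1.259]
wrist_force: [0.5, -0.1, -2.4]
grip_width: 0.0442
gripper_force: 62.2
```

Emit:
{"name": "jog_arm", "arguments": {
  "deltas": [
    {"linear": [2.2,-0.6,0],"dr": [0,0,0]},
    {"linear": [3.2,-0.8,0],"dr": [0,0,0]},
    {"linear": [3.2,-0.8,0],"dr": [0,0,0]},
    {"linear": [3.2,-0.8,3],"dr": [0,0,0]},
    {"linear": [3.2,-0.8,6],"dr": [0,0,0]}
  ]
}}

```text
clock: 8.28
eef_pos: [0.5915, 0.277, 0.1198]
tool_rot: [3.14, 0.001, 1.255]
wrist_force: [0.8, 0.0, -3.9]
grip_width: 0.0444
gripper_force: 62.2
```

Run:
```python
from h import *
print(track((4,-1,-10.5,0),(22,-5.5,0,0),(21,-5.3,0,0),(3.2,-.8,6,0)),bot.get_obs()["eef_pos"],bot.get_obs()["grip_width"])
print(rect("wrist","side_mat",.003)); im=bot.snapshot("wrist");cv2.imwrite("pics/w2.png",im)
print(rect("wrist","side_mat",.003))
```

```text
[0.59023159 0.27934718 0.12       1.2581366 ] [0.59145195 0.27702531 0.11981104] 0.04444787377588624
None
((489.3258972167969, 288.2043151855469), (123.5721435546875, 295.3905334472656), 85.55126953125)
```

View pics/w2.png

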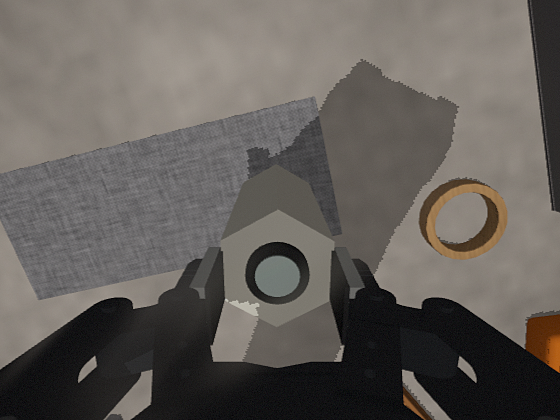

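The mat's right edge runs from (317,97) to (341,233), and the tower hangs inside it. I'll lower it and let go.

Emit:
{"name": "jog_arm", "arguments": {
  "deltas": [
    {"linear": [0,0,2.5],"dr": [0,0,0]},
    {"linear": [0,0,4.5],"dr": [0,0,0]},
    {"linear": [0,0,5.3],"dr": [0,0,0]},
    {"linear": [0,0,5.7],"dr": [0,0,0]},
    {"linear": [0,0,5.7],"dr": [0,0,0]}
  ]
}}

```text
clock: 9.05
eef_pos: [0.5909, 0.2801, 0.0641]
tool_rot: [3.141, -0.001, 1.258]
wrist_force: [-0.0, 0.6, -3.9]
grip_width: 0.0442
gripper_force: 62.2
```

Emit:
{"name": "jog_arm", "arguments": {
  "deltas": [
    {"linear": [0,0,0],"dr": [0,0,0]},
    {"linear": [0,0,0],"dr": [0,0,0]},
    {"linear": [0,0,0],"dr": [0,0,0]},
    {"linear": [0,0,0],"dr": [0,0,0]},
    {"linear": [0,0,0],"dr": [0,0,0]}
  ],
  "jaw": 0
}}

```text
clock: 9.68
eef_pos: [0.5904, 0.2794, 0.0631]
tool_rot: [3.142, -0.0, 1.258]
wrist_force: [0.7, -0.4, 1.0]
grip_width: 0.0855
gripper_force: 0.0
```

Emit:
{"name": "jog_arm", "arguments": {
  "deltas": [
    {"linear": [0,0,-3],"dr": [0,0,0]},
    {"linear": [0,0,-7],"dr": [0,0,0]},
    {"linear": [0,0,-12],"dr": [0,0,0]},
    {"linear": [0,0,-17],"dr": [0,0,0]},
    {"linear": [0,0,-17],"dr": [0,0,0]}
  ]
}}

```text
clock: 10.3
eef_pos: [0.5926, 0.2816, 0.2384]
tool_rot: [3.135, -0.006, 1.258]
wrist_force: [-0.3, -0.0, -0.4]
grip_width: 0.0852
gripper_force: 0.0
```

Run:
```python
from h import *
q=track((0,0,5.7,0),(0,0,-17,0));print(q)
w=q[3]
b=(.5035,-.4035)
print("to batt");leg((*b,q[2],w),(*b,.075,w),(*b,.24,w),(.4900,.2880,.24,w),(.49,.288,.063,w))
```

```text
[0.59023159 0.27934718 0.233      1.2581366 ]
to batt
lin [-67.64  12.75  -0.  ] rz -0.0
lin [ 0.   0.  15.8] rz -0.0
lin [  0.    0.  -16.5] rz -0.0
lin [ 65.38 -22.55  -0.  ] rz -0.0
lin [ 0.   0.  17.7] rz -0.0
```

Emit:
{"name": "jog_arm", "arguments": {
  "deltas": [
    {"linear": [-4,0.8,0],"dr": [0,0,0]},
    {"linear": [-9.5,1.8,0],"dr": [0,0,0]},
    {"linear": [-15,2.8,0],"dr": [0,0,0]},
    {"linear": [-20.5,3.9,0],"dr": [0,0,0]},
    {"linear": [-26,4.9,0],"dr": [0,0,0]}
  ]
}}

```text
clock: 10.92
eef_pos: [0.5559, 0.0148, 0.2321]
tool_rot: [-3.14, 0.001, 1.258]
wrist_force: [-0.0, -0.4, -0.5]
grip_width: 0.0855
gripper_force: 0.0
```

Emit:
{"name": "jog_arm", "arguments": {
  "deltas": [
    {"linear": [-5.5,1.1,0],"dr": [0,0,0]},
    {"linear": [-11,2.1,0],"dr": [0,0,0]},
    {"linear": [-16.5,3.1,0],"dr": [0,0,0]},
    {"linear": [-22,4.1,0],"dr": [0,0,0]},
    {"linear": [-27,5.1,0],"dr": [0,0,0]}
  ]
}}

```text
clock: 11.55
eef_pos: [0.5211, -0.2578, 0.2321]
tool_rot: [-3.14, 0.0, 1.257]
wrist_force: [1.1, 0.6, 0.3]
grip_width: 0.0857
gripper_force: 0.0
```

Emit:
{"name": "jog_arm", "arguments": {
  "deltas": [
    {"linear": [-5,1,0],"dr": [0,0,0]},
    {"linear": [-9.5,1.8,0],"dr": [0,0,0]},
    {"linear": [-13,2.5,0],"dr": [0,0,0]},
    {"linear": [-14.6,2.8,0],"dr": [0,0,0]},
    {"linear": [-14.6,2.8,0],"dr": [0,0,0]}
  ]
}}

```text
clock: 12.18
eef_pos: [0.5035, -0.4033, 0.2321]
tool_rot: [-3.14, -0.001, 1.257]
wrist_force: [-0.1, 0.7, 0.4]
grip_width: 0.0851
gripper_force: 0.0
```

Emit:
{"name": "jog_arm", "arguments": {
  "deltas": [
    {"linear": [0,0,4],"dr": [0,0,0]},
    {"linear": [0,0,8],"dr": [0,0,0]},
    {"linear": [0,0,12],"dr": [0,0,0]},
    {"linear": [0,0,15],"dr": [0,0,0]},
    {"linear": [0,0,15.8],"dr": [0,0,0]}
  ]
}}

```text
clock: 12.8
eef_pos: [0.5037, -0.3996, 0.0732]
tool_rot: [-3.138, -0.003, 1.261]
wrist_force: [0.3, 0.3, 0.4]
grip_width: 0.0858
gripper_force: 0.0
```

Emit:
{"name": "jog_arm", "arguments": {
  "deltas": [
    {"linear": [0,0,0],"dr": [0,0,0]},
    {"linear": [0,0,0],"dr": [0,0,0]}
  ]
}}

```text
clock: 13.05
eef_pos: [0.5056, -0.4033, 0.077]
tool_rot: [3.139, 0.001, 1.259]
wrist_force: [0.8, -0.1, -1.0]
grip_width: 0.0853
gripper_force: 0.0
```

Run:
```python
from h import *
print(track((-26,4.9,0,0),(-27,5.1,0,0),(-14.6,2.8,15.8,0)),bot.get_obs()["eef_pos"])
cv2.imwrite("pics/w3.png",bot.snapshot("wrist"))
```

```text
[ 0.50409483 -0.40325114  0.075       1.2581366 ] [ 0.50558421 -0.40327345  0.07696208]
```

View pics/w3.png

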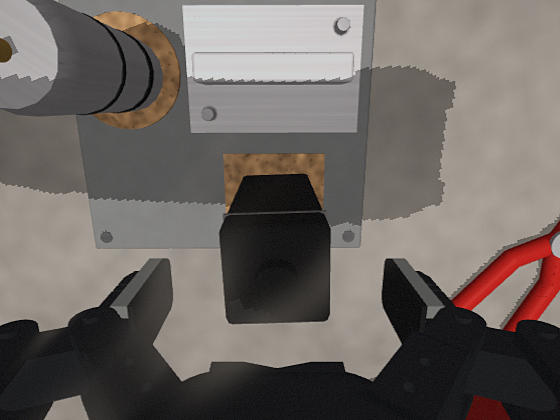

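The battery sits between the fingers with its knob at (277,275), so I'll close, lift and carry.

Emit:
{"name": "jog_arm", "arguments": {
  "deltas": [
    {"linear": [0,0,0],"dr": [0,0,0]},
    {"linear": [0,0,0],"dr": [0,0,0]},
    {"linear": [0,0,0],"dr": [0,0,0]},
    {"linear": [0,0,0],"dr": [0,0,0]},
    {"linear": [0,0,0],"dr": [0,0,0]}
  ],
  "jaw": 1
}}

```text
clock: 13.72
eef_pos: [0.505, -0.4038, 0.0761]
tool_rot: [3.14, 0.001, 1.258]
wrist_force: [1.8, -0.7, 6.0]
grip_width: 0.0443
gripper_force: 61.8
```

Emit:
{"name": "jog_arm", "arguments": {
  "deltas": [
    {"linear": [0,0,-2],"dr": [0,0,0]},
    {"linear": [0,0,-6],"dr": [0,0,0]},
    {"linear": [0,0,-10],"dr": [0,0,0]},
    {"linear": [0,0,-14],"dr": [0,0,0]},
    {"linear": [0,0,-16.5],"dr": [0,0,0]}
  ]
}}

```text
clock: 14.35
eef_pos: [0.5042, -0.4029, 0.2426]
tool_rot: [3.141, 0.0, 1.258]
wrist_force: [0.6, 0.1, -3.7]
grip_width: 0.0443
gripper_force: 62.4
```

Emit:
{"name": "jog_arm", "arguments": {
  "deltas": [
    {"linear": [3,-1,0],"dr": [0,0,0]},
    {"linear": [7.5,-2.6,0],"dr": [0,0,0]},
    {"linear": [12.5,-4.3,0],"dr": [0,0,0]},
    {"linear": [17.5,-6,0],"dr": [0,0,0]},
    {"linear": [22.5,-7.8,0],"dr": [0,0,0]}
  ]
}}

```text
clock: 14.98
eef_pos: [0.4981, -0.163, 0.2402]
tool_rot: [-3.14, 0.0, 1.258]
wrist_force: [1.1, 1.1, -4.2]
grip_width: 0.0438
gripper_force: 62.4
```

Emit:
{"name": "jog_arm", "arguments": {
  "deltas": [
    {"linear": [5,-1.7,0],"dr": [0,0,0]},
    {"linear": [10,-3.5,0],"dr": [0,0,0]},
    {"linear": [15,-5.2,0],"dr": [0,0,0]},
    {"linear": [20,-6.9,0],"dr": [0,0,0]},
    {"linear": [25,-8.6,0],"dr": [0,0,0]}
  ]
}}

```text
clock: 15.6
eef_pos: [0.4931, 0.1005, 0.2403]
tool_rot: [-3.141, 0.001, 1.258]
wrist_force: [0.3, -0.2, -3.8]
grip_width: 0.0442
gripper_force: 62.4
```

Emit:
{"name": "jog_arm", "arguments": {
  "deltas": [
    {"linear": [5,-1.7,0],"dr": [0,0,0]},
    {"linear": [10,-3.5,0],"dr": [0,0,0]},
    {"linear": [14.5,-5,0],"dr": [0,0,0]},
    {"linear": [17.8,-6.2,0],"dr": [0,0,0]},
    {"linear": [17.8,-6.2,0],"dr": [0,0,0]}
  ]
}}

```text
clock: 16.23
eef_pos: [0.4876, 0.2915, 0.2404]
tool_rot: [-3.14, -0.001, 1.264]
wrist_force: [-0.1, -0.1, -3.8]
grip_width: 0.044
gripper_force: 62.4
```

Emit:
{"name": "jog_arm", "arguments": {
  "deltas": [
    {"linear": [0,0,0],"dr": [0,0,0]},
    {"linear": [0,0,3],"dr": [0,0,0]},
    {"linear": [0,0,6],"dr": [0,0,0]},
    {"linear": [0,0,9],"dr": [0,0,0]},
    {"linear": [0,0,12],"dr": [0,0,0]}
  ]
}}

```text
clock: 16.85
eef_pos: [0.4908, 0.285, 0.1192]
tool_rot: [3.141, 0.002, 1.255]
wrist_force: [1.0, 0.6, -3.7]
grip_width: 0.0438
gripper_force: 62.4
```

Run:
```python
from h import *
print(track((0,0,-16.5,0),(22.5,-7.8,0,0),(25,-8.6,0,0),(17.8,-6.2,12,0)),bot.get_obs()["eef_pos"])
cv2.imwrite("pics/w4.png",bot.snapshot("wrist"))
```

```text
[0.48990817 0.28760611 0.12       1.2581366 ] [0.49084294 0.28500603 0.11919616]
```

View pics/w4.png

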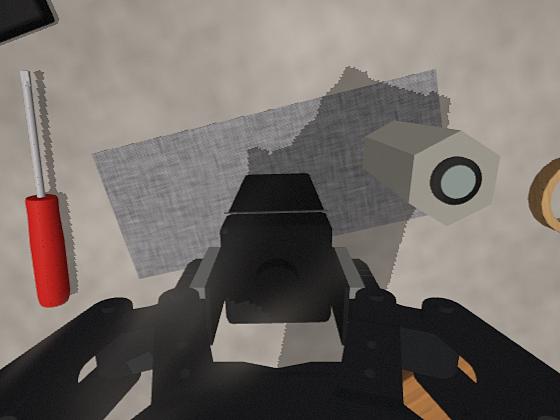

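The tower stands on the mat at (430,170), and the battery is centred on the mat beside it. I'll set it down and go for the motor.

Emit:
{"name": "jog_arm", "arguments": {
  "deltas": [
    {"linear": [0,0,2.5],"dr": [0,0,0]},
    {"linear": [0,0,4.5],"dr": [0,0,0]},
    {"linear": [0,0,5.3],"dr": [0,0,0]},
    {"linear": [0,0,5.7],"dr": [0,0,0]},
    {"linear": [0,0,5.7],"dr": [0,0,0]}
  ]
}}

```text
clock: 17.52
eef_pos: [0.4908, 0.2884, 0.0642]
tool_rot: [3.14, -0.001, 1.258]
wrist_force: [-0.2, 0.6, -1.2]
grip_width: 0.0438
gripper_force: 62.8
```

Emit:
{"name": "jog_arm", "arguments": {
  "deltas": [
    {"linear": [0,0,0],"dr": [0,0,0]},
    {"linear": [0,0,0],"dr": [0,0,0]},
    {"linear": [0,0,0],"dr": [0,0,0]},
    {"linear": [0,0,0],"dr": [0,0,0]},
    {"linear": [0,0,0],"dr": [0,0,0]}
  ],
  "jaw": 0
}}

```text
clock: 18.15
eef_pos: [0.4901, 0.2877, 0.0631]
tool_rot: [3.142, -0.0, 1.258]
wrist_force: [0.5, -0.7, 0.4]
grip_width: 0.0849
gripper_force: 0.0
```

Emit:
{"name": "jog_arm", "arguments": {
  "deltas": [
    {"linear": [0,0,-3],"dr": [0,0,0]},
    {"linear": [0,0,-7],"dr": [0,0,0]},
    {"linear": [0,0,-12],"dr": [0,0,0]},
    {"linear": [0,0,-17],"dr": [0,0,0]},
    {"linear": [0,0,-17],"dr": [0,0,0]}
  ]
}}

```text
clock: 18.77
eef_pos: [0.4922, 0.2898, 0.2375]
tool_rot: [3.136, -0.006, 1.258]
wrist_force: [0.7, 0.0, -1.3]
grip_width: 0.0853
gripper_force: 0.0
```

Emit:
{"name": "jog_arm", "arguments": {
  "deltas": [
    {"linear": [-4,0.9,0],"dr": [0,0,0]},
    {"linear": [-9.5,2.2,0],"dr": [0,0,0]},
    {"linear": [-15,3.4,0],"dr": [0,0,0]},
    {"linear": [-20.5,4.7,0],"dr": [0,0,0]},
    {"linear": [-26,5.9,0],"dr": [0,0,0]}
  ]
}}

```text
clock: 19.4
eef_pos: [0.4652, 0.02, 0.2323]
tool_rot: [-3.141, 0.0, 1.258]
wrist_force: [0.5, -0.8, 0.8]
grip_width: 0.0851
gripper_force: 0.0
```

Emit:
{"name": "jog_arm", "arguments": {
  "deltas": [
    {"linear": [-5.5,1.3,0],"dr": [0,0,0]},
    {"linear": [-11,2.5,0],"dr": [0,0,0]},
    {"linear": [-16.5,3.7,0],"dr": [0,0,0]},
    {"linear": [-22,5,0],"dr": [0,0,0]},
    {"linear": [-26,5.9,0],"dr": [0,0,0]}
  ]
}}

```text
clock: 20.02
eef_pos: [0.4408, -0.2461, 0.2321]
tool_rot: [-3.14, 0.0, 1.255]
wrist_force: [0.2, 0.2, -0.4]
grip_width: 0.0851
gripper_force: 0.0
```

Emit:
{"name": "jog_arm", "arguments": {
  "deltas": [
    {"linear": [-3,0.7,0],"dr": [0,0,0]},
    {"linear": [-4.7,1.1,0],"dr": [0,0,0]},
    {"linear": [-4.7,1.1,0],"dr": [0,0,0]},
    {"linear": [-4.7,1.1,3],"dr": [0,0,0]},
    {"linear": [-4.7,1.1,6],"dr": [0,0,0]}
  ]
}}

```text
clock: 20.65
eef_pos: [0.4391, -0.2896, 0.1728]
tool_rot: [3.141, -0.0, 1.261]
wrist_force: [-0.1, -0.1, -0.6]
grip_width: 0.0855
gripper_force: 0.0
```

Run:
```python
from h import *
q=track((0,0,5.7,0),(0,0,-17,0),(-26,5.9,0,0),(-26,5.9,0,0),(-4.7,1.1,6,0));print(q,bot.get_obs()["eef_pos"])
im=bot.snapshot("wrist");cv2.imwrite("pics/w5.png",im)
p=bot.camera_params("wrist")
for l,z in[("motor",.115),("jig_plate",.02),("pad_hex",.015),("pad_square",.015)]:print(l,rect("wrist",l,z))
m=bot.cut_out("wrist","motor")[0];print(m["box"])
# brass shaft: brightest yellowish blob inside the mask
h=cv2.cvtColor(im,cv2.COLOR_BGR2HSV);k=m["mask"]&(h[...,1]>90)&(h[...,0]>10)&(h[...,0]<35)
v,u=np.nonzero(k);print(len(u),u.mean(),v.mean(),ray(p,np.median(u),np.median(v),.131))
```

```text
[ 0.43825028 -0.29158424  0.173       1.2581366 ] [ 0.43911911 -0.28957486  0.17279061]
motor ((438.2755126953125, -283.854248046875), (59.114036560058594, 44.694175720214844), 73.66895294189453)
jig_plate ((528.9346313476562, -318.4595642089844), (75.38826751708984, 113.56240844726562), 72.24890899658203)
pad_hex ((556.78125, -236.01251220703125), (70.51873016357422, 78.62840270996094), 41.318050384521484)
pad_square ((503.2669677734375, -405.53729248046875), (70.80369567871094, 70.9642333984375), 72.13876342773438)
[280.6, 195.4, 64.9, 83.0]
175 274.7085714285714 204.98285714285714 [ 0.43697984 -0.2881934   0.131     ]
```

The cleared square pad reads (503,-405) mm and the hex pad (557,-236) mm, both matching the computed homes. Next I take the motor.

Emit:
{"name": "jog_arm", "arguments": {
  "deltas": [
    {"linear": [0,0,3],"dr": [0,0,0]},
    {"linear": [0,0,6],"dr": [0,0,0]},
    {"linear": [0,0,9],"dr": [0,0,0]},
    {"linear": [0,0,9.8],"dr": [0,0,0]},
    {"linear": [0,0,9.8],"dr": [0,0,0]}
  ]
}}

```text
clock: 21.58
eef_pos: [0.439, -0.2916, 0.0759]
tool_rot: [3.141, 0.0, 1.258]
wrist_force: [0.9, 0.7, 0.6]
grip_width: 0.0851
gripper_force: 0.0
```

Emit:
{"name": "jog_arm", "arguments": {
  "deltas": [
    {"linear": [0,0,0],"dr": [0,0,0]},
    {"linear": [0,0,0],"dr": [0,0,0]},
    {"linear": [0,0,0],"dr": [0,0,0]},
    {"linear": [0,0,0],"dr": [0,0,0]},
    {"linear": [0,0,0],"dr": [0,0,0]}
  ],
  "jaw": 1
}}

```text
clock: 22.2
eef_pos: [0.4397, -0.2923, 0.0766]
tool_rot: [3.139, 0.001, 1.258]
wrist_force: [-0.3, 0.2, 5.6]
grip_width: 0.0399
gripper_force: 57.9
```

Emit:
{"name": "jog_arm", "arguments": {
  "deltas": [
    {"linear": [0,0,-2],"dr": [0,0,0]},
    {"linear": [0,0,-6],"dr": [0,0,0]},
    {"linear": [0,0,-10],"dr": [0,0,0]},
    {"linear": [0,0,-13],"dr": [0,0,0]},
    {"linear": [0,0,-14],"dr": [0,0,0]}
  ]
}}

```text
clock: 22.82
eef_pos: [0.439, -0.2918, 0.2174]
tool_rot: [3.139, 0.001, 1.258]
wrist_force: [-1.0, -0.3, -5.4]
grip_width: 0.0398
gripper_force: 58.6
```

Emit:
{"name": "jog_arm", "arguments": {
  "deltas": [
    {"linear": [3,-1.2,0],"dr": [0,0,0]},
    {"linear": [7,-2.9,0],"dr": [0,0,0]},
    {"linear": [11.5,-4.8,0],"dr": [0,0,0]},
    {"linear": [16,-6.6,0],"dr": [0,0,0]},
    {"linear": [20.5,-8.5,0],"dr": [0,0,0]}
  ]
}}

```text
clock: 23.45
eef_pos: [0.4191, -0.0686, 0.2144]
tool_rot: [-3.14, 0.0, 1.258]
wrist_force: [1.4, 0.5, -4.9]
grip_width: 0.0396
gripper_force: 58.1
```

Emit:
{"name": "jog_arm", "arguments": {
  "deltas": [
    {"linear": [4.5,-1.9,0],"dr": [0,0,0]},
    {"linear": [9,-3.7,0],"dr": [0,0,0]},
    {"linear": [13.5,-5.6,0],"dr": [0,0,0]},
    {"linear": [18,-7.5,0],"dr": [0,0,0]},
    {"linear": [22.5,-9.3,0],"dr": [0,0,0]}
  ]
}}

```text
clock: 24.08
eef_pos: [0.4001, 0.1731, 0.2146]
tool_rot: [-3.141, 0.002, 1.258]
wrist_force: [0.7, 0.1, -4.5]
grip_width: 0.0396
gripper_force: 58.1
```

Emit:
{"name": "jog_arm", "arguments": {
  "deltas": [
    {"linear": [4.5,-1.9,0],"dr": [0,0,0]},
    {"linear": [8.5,-3.5,0],"dr": [0,0,0]},
    {"linear": [11.5,-4.8,0],"dr": [0,0,0]},
    {"linear": [11.5,-4.8,0],"dr": [0,0,0]},
    {"linear": [11.5,-4.8,2],"dr": [0,0,0]}
  ]
}}

```text
clock: 24.7
eef_pos: [0.3915, 0.2963, 0.1947]
tool_rot: [3.14, -0.0, 1.258]
wrist_force: [1.2, 0.2, -4.0]
grip_width: 0.0399
gripper_force: 58.1
```

Emit:
{"name": "jog_arm", "arguments": {
  "deltas": [
    {"linear": [0,0,2.5],"dr": [0,0,0]},
    {"linear": [0,0,5],"dr": [0,0,0]},
    {"linear": [0,0,7.5],"dr": [0,0,0]},
    {"linear": [0,0,7.5],"dr": [0,0,0]}
  ]
}}

```text
clock: 25.2
eef_pos: [0.3892, 0.293, 0.1172]
tool_rot: [-3.138, 0.006, 1.256]
wrist_force: [-0.5, 0.7, -4.0]
grip_width: 0.04
gripper_force: 59.0
```

Run:
```python
from h import *
print(track((0,0,9.8,0),(0,0,-14,0),(20.5,-8.5,0,0),(22.5,-9.3,0,0),(11.5,-4.8,2,0),(0,0,7.5,0)),bot.get_obs()["eef_pos"])
cv2.imwrite("pics/w6.png",bot.snapshot("wrist"))
```

```text
[0.39084385 0.29650898 0.12       1.2581366 ] [0.38921721 0.29303678 0.11715827]
```

View pics/w6.png

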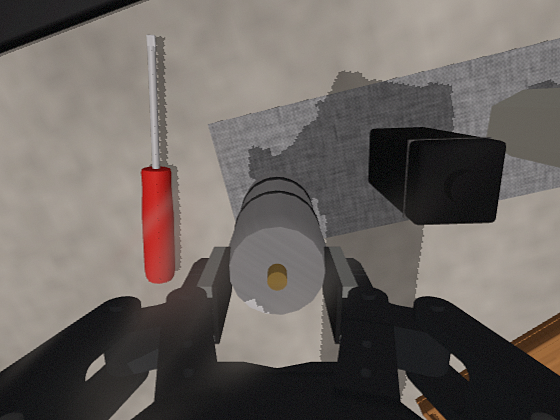

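The motor hangs upright (shaft at 277,277) above the mat, with the battery standing at (440,180). The grip reads 40 mm, possibly on the taper, so I'll lower gently.

Emit:
{"name": "jog_arm", "arguments": {
  "deltas": [
    {"linear": [0,0,2.5],"dr": [0,0,0]},
    {"linear": [0,0,4.2],"dr": [0,0,0]},
    {"linear": [0,0,5],"dr": [0,0,0]},
    {"linear": [0,0,5.3],"dr": [0,0,0]},
    {"linear": [0,0,5.3],"dr": [0,0,0]}
  ]
}}

```text
clock: 25.88
eef_pos: [0.3912, 0.2969, 0.0674]
tool_rot: [3.141, -0.0, 1.258]
wrist_force: [0.1, 0.2, -4.3]
grip_width: 0.0398
gripper_force: 59.0
```

Emit:
{"name": "jog_arm", "arguments": {
  "deltas": [
    {"linear": [0,0,0.2],"dr": [0,0,0]},
    {"linear": [0,0,0.4],"dr": [0,0,0]},
    {"linear": [0,0,0.4],"dr": [0,0,0]}
  ]
}}

```text
clock: 26.25
eef_pos: [0.3919, 0.2978, 0.0648]
tool_rot: [3.14, -0.002, 1.258]
wrist_force: [-2.1, -1.2, 10.1]
grip_width: 0.0398
gripper_force: 62.3
```

Emit:
{"name": "jog_arm", "arguments": {
  "deltas": [
    {"linear": [0,0,0],"dr": [0,0,0]},
    {"linear": [0,0,0],"dr": [0,0,0]},
    {"linear": [0,0,0],"dr": [0,0,0]},
    {"linear": [0,0,0],"dr": [0,0,0]},
    {"linear": [0,0,0],"dr": [0,0,0]}
  ],
  "jaw": 0
}}

```text
clock: 26.88
eef_pos: [0.391, 0.2966, 0.0631]
tool_rot: [-3.142, -0.0, 1.258]
wrist_force: [-0.2, -0.3, 0.2]
grip_width: 0.0854
gripper_force: 0.0
```

Emit:
{"name": "jog_arm", "arguments": {
  "deltas": [
    {"linear": [0,0,-3],"dr": [0,0,0]},
    {"linear": [0,0,-7],"dr": [0,0,0]},
    {"linear": [0,0,-12],"dr": [0,0,0]},
    {"linear": [0,0,-17],"dr": [0,0,0]},
    {"linear": [0,0,-17],"dr": [0,0,0]}
  ]
}}

```text
clock: 27.5
eef_pos: [0.393, 0.2987, 0.2367]
tool_rot: [3.136, -0.005, 1.258]
wrist_force: [0.8, -0.4, -0.6]
grip_width: 0.0854
gripper_force: 0.0
```

Run:
```python
from h import *
print(track((0,0,5.7,0),(0,0,-17,0)),bot.get_obs()["eef_pos"])
leg((*C,.233,1.2581),(*C,.16,YAW))
bot.snapshot("wrist")
for l in PADS:
    r=bot.search_frame("wrist",l);print(l,[(round(d["p"],2),np.round(d["box"]).tolist()) for d in r[:1]])
```

```text
[0.39084385 0.29650898 0.233      1.2581366 ] [0.39298676 0.29865497 0.23669485]
lin [-54.47  32.18   0.  ] rz 0.0
lin [0.  0.  7.3] rz 90.0
motor [(0.77, [276.0, 177.0, 53.0, 62.0])]
battery_box []
sensor_tower [(0.61, [476.0, 131.0, 109.0, 64.0])]
```

Emit:
{"name": "jog_arm", "arguments": {
  "deltas": [
    {"linear": [-4,2.4,0],"dr": [0,0,9]},
    {"linear": [-9.5,5.6,0],"dr": [0,0,18]},
    {"linear": [-15,8.9,0],"dr": [0,0,27]},
    {"linear": [-20.5,12.1,0],"dr": [0,0,36]},
    {"linear": [-26,15.4,0],"dr": [0,0,45]}
  ]
}}

```text
clock: 28.32
eef_pos: [0.4555, 0.005, 0.2321]
tool_rot: [-3.141, 0.001, 0.467]
wrist_force: [1.1, 1.2, 0.1]
grip_width: 0.0854
gripper_force: 0.0
```

Emit:
{"name": "jog_arm", "arguments": {
  "deltas": [
    {"linear": [-1.4,5.5,0],"dr": [0,0,9]},
    {"linear": [-2.8,11,0],"dr": [0,0,18]},
    {"linear": [-4.3,16.5,0],"dr": [0,0,27]},
    {"linear": [-5.7,22,0],"dr": [0,0,36]},
    {"linear": [-7.1,27.6,0],"dr": [0,0,45]}
  ]
}}

```text
clock: 28.95
eef_pos: [0.518, -0.2721, 0.2311]
tool_rot: [-3.141, 0.003, -0.318]
wrist_force: [0.9, -0.1, 0.7]
grip_width: 0.0855
gripper_force: 0.0
```

Run:
```python
from h import *
print(track((-26,15.4,0,45),(-7.1,27.6,0,45)));o=bot.get_obs();print(o["eef_pos"],o["tool_rot"],o["qpos"])
leg((*C,.13,YAW),(*C,.025,YAW))
```

```text
[ 0.51986116 -0.27631264  0.233      -0.31265973]
[ 0.51797747 -0.27213422  0.23114677] [-3.14109278e+00  3.03852579e-03 -3.17584787e-01] [ 0.89612978  0.37436721 -0.58793308  1.6685483   0.22171183  1.16918007
 -1.63605729]
lin [ 2.29  3.94 10.3 ] rz -0.0
lin [ 0.  -0.  10.5] rz -0.0
```

Emit:
{"name": "jog_arm", "arguments": {
  "deltas": [
    {"linear": [1,1.8,3],"dr": [0,0,0]},
    {"linear": [2.3,3.9,6],"dr": [0,0,0]},
    {"linear": [2.3,3.9,10.3],"dr": [0,0,0]},
    {"linear": [2.3,3.9,10.3],"dr": [0,0,0]},
    {"linear": [2.3,3.9,10.3],"dr": [0,0,0]}
  ]
}}

```text
clock: 29.58
eef_pos: [0.5291, -0.3142, 0.1305]
tool_rot: [-3.141, 0.0, -0.312]
wrist_force: [0.5, -0.2, 0.8]
grip_width: 0.0852
gripper_force: 0.0
```

Run:
```python
from h import *
print(track((2.3,3.9,10.3,0)));o=bot.get_obs();print(o["eef_pos"])
im=bot.snapshot("wrist");cv2.imwrite("pics/w7.png",im)
p=bot.camera_params("wrist")
for l,z in[("jig_plate",.02),("pad_hex",.015),("pad_square",.015),("pad_round",.015)]:print(l,rect("wrist",l,z))
```

```text
[ 0.52975007 -0.32049645  0.13       -0.31265973]
[ 0.52907028 -0.31421511  0.13048529]
jig_plate ((530.3182983398438, -319.9217529296875), (76.334716796875, 112.51526641845703), 72.31571960449219)
pad_hex ((558.05517578125, -236.11651611328125), (79.936767578125, 69.89891815185547), 72.10015869140625)
pad_square ((504.23541259765625, -404.8515319824219), (72.19414520263672, 71.13077545166016), 73.07186889648438)
pad_round None
```

View pics/w7.png

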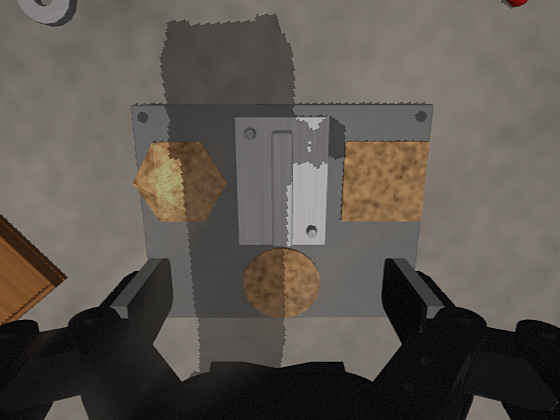

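The plate is centred between the fingers (rib at 282, rows 130–240), and all three pads are free. I'll descend and grip the rib.

Emit:
{"name": "jog_arm", "arguments": {
  "deltas": [
    {"linear": [0,0,3],"dr": [0,0,0]},
    {"linear": [0,0,6],"dr": [0,0,0]},
    {"linear": [0,0,9],"dr": [0,0,0]},
    {"linear": [0,0,10.5],"dr": [0,0,0]},
    {"linear": [0,0,10.5],"dr": [0,0,0]}
  ]
}}

```text
clock: 30.45
eef_pos: [0.5282, -0.3147, 0.0247]
tool_rot: [-3.141, 0.001, -0.313]
wrist_force: [0.3, 0.1, 0.2]
grip_width: 0.0855
gripper_force: 0.0
```

Emit:
{"name": "jog_arm", "arguments": {
  "deltas": [
    {"linear": [0,0,0],"dr": [0,0,0]},
    {"linear": [0,0,0],"dr": [0,0,0]}
  ]
}}

```text
clock: 30.7
eef_pos: [0.5296, -0.3155, 0.0265]
tool_rot: [3.141, -0.002, -0.313]
wrist_force: [0.6, -0.2, 0.1]
grip_width: 0.0856
gripper_force: 0.0
```

Emit:
{"name": "jog_arm", "arguments": {
  "deltas": [
    {"linear": [0,0,0],"dr": [0,0,0]},
    {"linear": [0,0,0],"dr": [0,0,0]},
    {"linear": [0,0,0],"dr": [0,0,0]},
    {"linear": [0,0,0],"dr": [0,0,0]},
    {"linear": [0,0,0],"dr": [0,0,0]}
  ],
  "jaw": 1
}}

```text
clock: 31.32
eef_pos: [0.5285, -0.315, 0.0251]
tool_rot: [-3.142, 0.0, -0.313]
wrist_force: [-0.8, -0.8, -0.2]
grip_width: 0.0003
gripper_force: 0.0
```

Emit:
{"name": "jog_arm", "arguments": {
  "deltas": [
    {"linear": [0,0,0],"dr": [0,0,0]},
    {"linear": [0,0,0],"dr": [0,0,0]}
  ]
}}

```text
clock: 31.58
eef_pos: [0.5285, -0.315, 0.0251]
tool_rot: [-3.142, 0.0, -0.313]
wrist_force: [-0.6, -0.2, -0.2]
grip_width: -0.0002
gripper_force: 0.0
```

Run:
```python
from h import *
cv2.imwrite("pics/w8.png",np.hstack([bot.snapshot("wrist")[:,100:460],cv2.resize(bot.snapshot("side")[60:210,200:390],(432,340))[:, :].repeat(1,0) if 0 else cv2.copyMakeBorder(cv2.resize(bot.snapshot("side")[70:220,210:390],(432,360)),0,60,0,0,0)]))
o=bot.get_obs();print(o["eef_pos"],o["grip_width"],o["wrist_force"])
```

```text
[ 0.5285246  -0.3150179   0.02509694] -6.817640649045269e-06 [ 0.06797457 -0.53184693  0.43172305]
```

View pics/w8.png

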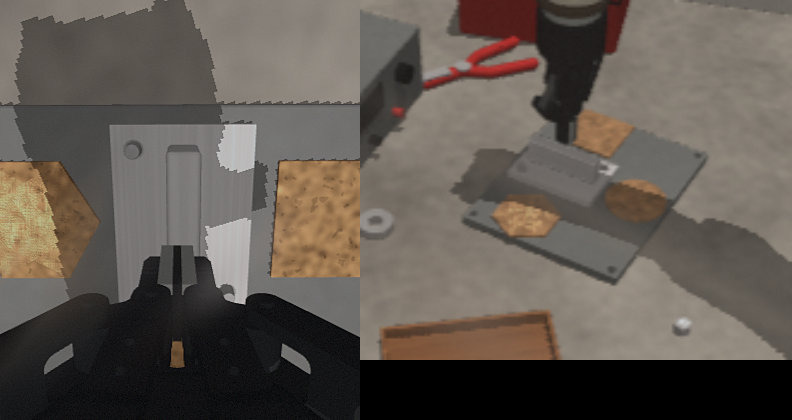

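Run:
```python
from h import *
for n in("side","scene"):
    p=bot.camera_params(n)
    print(n,proj(p,[[.5285,-.315,.025],[.5285,-.315,.05],[.5285,-.315,.075],[.5300,-.3204,.05],[.53-.045*ex[0],-.3204-.045*ex[1],.05],[.53+.045*ex[0],-.3204+.045*ex[1],.05]]).round(1).tolist())
s=bot.snapshot("scene");p=bot.camera_params("wrist")
print(proj(p,[[.5285,-.315,.025],[.5285,-.315,.05]]))
a=cv2.resize(s[200:340,60:250],(570,420),interpolation=cv2.INTER_CUBIC)
cv2.imwrite("pics/s8.png",a)
```

```text
side [[295.2, 140.1], [295.6, 133.2], [296.0, 126.1], [295.4, 131.9], [309.6, 137.3], [281.6, 126.7]]
scene [[150.8, 277.4], [148.3, 269.3], [145.7, 261.0], [145.9, 270.9], [145.9, 254.2], [145.9, 288.9]]
[[275.23602703 232.623031  ]
 [274.99038438 250.91320724]]
```

View pics/s8.png

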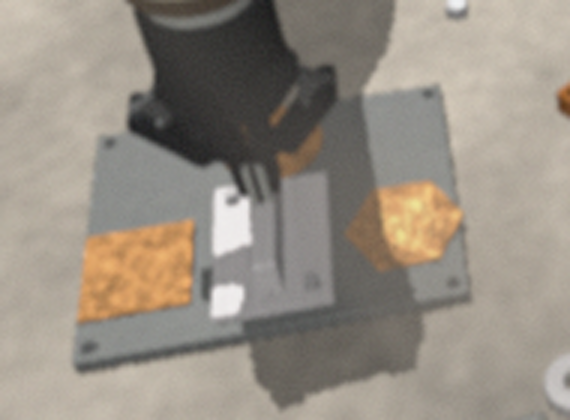

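The fingers shut on air. The scene crop puts the tips at about (258,195), and the side view agrees, so they sit near z 0.06, above the rib top. The motor's 40 mm grip on the taper fits that too. The fast turn also left us 5 mm short in y. I'll open, correct, and go 27 mm lower, which is safe because the tips must now be above z 0.05.

Emit:
{"name": "jog_arm", "arguments": {
  "deltas": [
    {"linear": [0,0,0],"dr": [0,0,0]},
    {"linear": [0,0,0],"dr": [0,0,0]},
    {"linear": [0,0,0],"dr": [0,0,0]},
    {"linear": [0.3,0.5,0],"dr": [0,0,0]},
    {"linear": [0.3,0.5,0],"dr": [0,0,0]}
  ],
  "jaw": 0
}}

```text
clock: 32.35
eef_pos: [0.5299, -0.3217, 0.0251]
tool_rot: [3.141, -0.0, -0.314]
wrist_force: [0.4, -0.4, 0.4]
grip_width: 0.0855
gripper_force: 0.0
```

Emit:
{"name": "jog_arm", "arguments": {
  "deltas": [
    {"linear": [0,0,0.8],"dr": [0,0,0]},
    {"linear": [0,0,1.6],"dr": [0,0,0]},
    {"linear": [0,0,2.4],"dr": [0,0,0]},
    {"linear": [0,0,2.7],"dr": [0,0,0]},
    {"linear": [0,0,2.7],"dr": [0,0,0]}
  ]
}}

```text
clock: 32.98
eef_pos: [0.5297, -0.3204, -0.0023]
tool_rot: [-3.141, 0.001, -0.313]
wrist_force: [0.3, -0.1, 0.2]
grip_width: 0.0848
gripper_force: 0.0
```

Emit:
{"name": "jog_arm", "arguments": {
  "deltas": [
    {"linear": [0,0,0],"dr": [0,0,0]},
    {"linear": [0,0,0],"dr": [0,0,0]},
    {"linear": [0,0,0],"dr": [0,0,0]},
    {"linear": [0,0,0],"dr": [0,0,0]},
    {"linear": [0,0,0],"dr": [0,0,0]}
  ],
  "jaw": 1
}}

```text
clock: 33.6
eef_pos: [0.5307, -0.3194, -0.0014]
tool_rot: [-3.14, -0.001, -0.312]
wrist_force: [-0.6, 4.2, 5.0]
grip_width: 0.0141
gripper_force: 61.1
```

Run:
```python
from h import *
json.dump([.5285,-.315,.0251,-.3127],open("cmd.json","w"))
q=track((.3,.5,2.7,0));o=bot.get_obs();print(q,o["eef_pos"],o["tool_rot"],o["grip_width"],o["wrist_force"])
for n in("wrist","side","scene"):cv2.imwrite(f"pics/{n}9.png",bot.snapshot(n))
```

```text
[ 0.52981638 -0.32068042 -0.0019     -0.3127    ] [ 0.53071469 -0.31943369 -0.00137549] [-3.14035861e+00 -7.00506507e-04 -3.11862486e-01] 0.014119188581255899 [-0.61604601  4.18630268  5.00519548]
```

Emit:
{"name": "jog_arm", "arguments": {
  "deltas": [
    {"linear": [0,0,-0.4],"dr": [0,0,0]},
    {"linear": [0,0,-0.9],"dr": [0,0,0]},
    {"linear": [0,0,-1.4],"dr": [0,0,0]},
    {"linear": [0,0,-2],"dr": [0,0,0]},
    {"linear": [0,0,-2.6],"dr": [0,0,0]}
  ]
}}

```text
clock: 34.38
eef_pos: [0.5286, -0.3223, 0.0242]
tool_rot: [3.14, 0.001, -0.314]
wrist_force: [0.4, 0.2, -1.8]
grip_width: 0.0143
gripper_force: 60.2
```

Emit:
{"name": "jog_arm", "arguments": {
  "deltas": [
    {"linear": [0,0,-1.5],"dr": [0,0,0]},
    {"linear": [0,0,-3.5],"dr": [0,0,0]},
    {"linear": [0,0,-5.5],"dr": [0,0,0]},
    {"linear": [0,0,-6.4],"dr": [0,0,0]},
    {"linear": [0,0,-6.4],"dr": [0,0,0]}
  ]
}}

```text
clock: 35.0
eef_pos: [0.5305, -0.3212, 0.0894]
tool_rot: [3.141, -0.002, -0.313]
wrist_force: [0.3, -0.2, -2.5]
grip_width: 0.0142
gripper_force: 60.2
```

Run:
```python
from h import *
q=track((0,0,-2.6,0),(0,0,-6.4,0));o=bot.get_obs();print(q,o["eef_pos"],o["grip_width"],o["wrist_force"],o["ft_torque"],o["qpos"])
T=[]
for n in("side","scene"):
    im=bot.snapshot(n);cv2.imwrite(f"pics/{n}10.png",im)
    print(n,rect(n,"tray",.02)); b=bot.search_frame(n,"jig_plate");print(n,b[:1])
    # tray floor/wall ortho for edge measurement
    T.append(topdown(bot.camera_params(n),im,(.564,.004),np.radians(20.7),.24,.19,.02,1600))
bot.snapshot("wrist");print("plate",rect("wrist","jig_plate",.11))
cv2.imwrite("pics/tray.png",np.hstack(T))
```

```text
[ 0.52981638 -0.32068042  0.0881     -0.3127    ] [ 0.53049663 -0.32116919  0.08938499] 0.014217360016149474 [ 0.34045468 -0.2368009  -2.5361736 ] [-0.04613389  0.0418714   0.00076265] [ 0.88063681  0.58062855 -0.51556182  1.71374418  0.34318636  0.935956
 -1.65381704]
side ((561.30126953125, 8.013298034667969), (179.5919647216797, 144.28329467773438), 20.659757614135742)
side [{'box': [295.6, 112.5, 46.3, 29.1], 'p': 0.68}]
scene ((566.2423706054688, -1.2088546752929688), (189.5384521484375, 146.20404052734375), 21.047494888305664)
scene [{'box': [194.3, 275.3, 33.6, 27.6], 'p': 0.67}]
plate ((523.0784301757812, -319.0026550292969), (76.47666931152344, 124.61943817138672), 72.00581359863281)
```

View pics/tray.png

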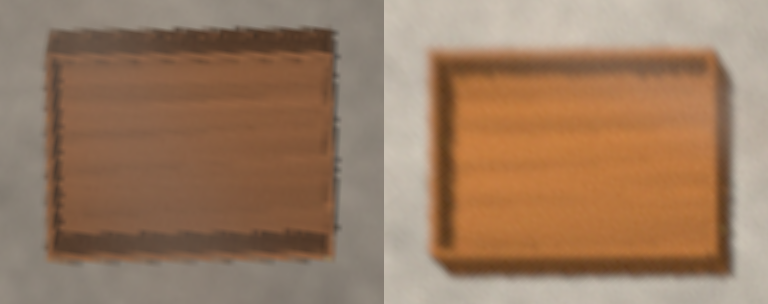

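The plate is up and level (2.5 N load). In the rectified view the tray rim centres at about (0.564, 0.002) with yaw 20.8°. I'll carry the plate over.

Emit:
{"name": "jog_arm", "arguments": {
  "deltas": [
    {"linear": [-0.5,-2.5,0],"dr": [0,0,-3]},
    {"linear": [-1.3,-6.5,0],"dr": [0,0,-7]},
    {"linear": [-2.2,-10.5,0],"dr": [0,0,-12]},
    {"linear": [-3.1,-15,0],"dr": [0,0,-16]},
    {"linear": [-4,-19,0],"dr": [0,0,-20]}
  ]
}}

```text
clock: 36.02
eef_pos: [0.5503, -0.1242, 0.0883]
tool_rot: [-3.141, -0.0, 0.042]
wrist_force: [-0.6, 0.6, -2.2]
grip_width: 0.0142
gripper_force: 60.2
```

Emit:
{"name": "jog_arm", "arguments": {
  "deltas": [
    {"linear": [0.6,-4,0],"dr": [0,0,-6]},
    {"linear": [1.2,-8,0],"dr": [0,0,-12]},
    {"linear": [1.8,-12,0],"dr": [0,0,-18]},
    {"linear": [1.8,-12.9,0],"dr": [0,0,-18.7]},
    {"linear": [1.8,-12.9,0],"dr": [0,0,-18.7]}
  ]
}}

```text
clock: 36.65
eef_pos: [0.5631, 0.0033, 0.0881]
tool_rot: [-3.141, 0.0, 0.365]
wrist_force: [-0.6, -1.4, -2.3]
grip_width: 0.0143
gripper_force: 60.2
```

Emit:
{"name": "jog_arm", "arguments": {
  "deltas": [
    {"linear": [0,0,1.5],"dr": [0,0,0]},
    {"linear": [0,0,3],"dr": [0,0,0]},
    {"linear": [0,0,4.5],"dr": [0,0,0]},
    {"linear": [0,0,5],"dr": [0,0,0]},
    {"linear": [0,0,5],"dr": [0,0,0]}
  ]
}}

```text
clock: 37.28
eef_pos: [0.5632, 0.002, 0.0375]
tool_rot: [-3.141, 0.001, 0.363]
wrist_force: [1.2, -0.2, -2.1]
grip_width: 0.0141
gripper_force: 60.2
```

Run:
```python
from h import *
q=track((-4,-19,0,-20),(1.8,-12.9,5,-18.7));o=bot.get_obs();print(q,o["eef_pos"],o["tool_rot"],o["grip_width"])
leg((.564,.0017,-.0089,.363))
bot.snapshot("wrist");print("plate",rect("wrist","jig_plate",.06),"tray",rect("wrist","tray",.02))
```

```text
[0.56350353 0.00198011 0.0381     0.36274242] [0.56318059 0.00199548 0.03746981] [-3.14093845e+00  9.22152466e-04  3.62565973e-01] 0.014133318531452036
lin [0.04 0.04 4.7 ] rz -0.0
plate ((556.8997192382812, -1.0818099975585938), (124.7578125, 76.23890686035156), 20.823423385620117) tray ((579.6680297851562, 8.162223815917969), (143.4393310546875, 130.4381866455078), 20.997678756713867)
```

Emit:
{"name": "jog_arm", "arguments": {
  "deltas": [
    {"linear": [0,0,1.5],"dr": [0,0,0]},
    {"linear": [0,0,3],"dr": [0,0,0]},
    {"linear": [0,0,4],"dr": [0,0,0]},
    {"linear": [0,0,4.5],"dr": [0,0,0]},
    {"linear": [0,0,4.5],"dr": [0,0,0]}
  ]
}}

```text
clock: 38.05
eef_pos: [0.5634, 0.0022, -0.0073]
tool_rot: [-3.141, 0.0, 0.363]
wrist_force: [-0.4, -0.1, -2.2]
grip_width: 0.0145
gripper_force: 60.2
```

Emit:
{"name": "jog_arm", "arguments": {
  "deltas": [
    {"linear": [0,0,0.1],"dr": [0,0,0]},
    {"linear": [0,0,0.2],"dr": [0,0,0]},
    {"linear": [0,0,0.2],"dr": [0,0,0]}
  ]
}}

```text
clock: 38.42
eef_pos: [0.564, 0.002, -0.0084]
tool_rot: [3.141, -0.001, 0.363]
wrist_force: [-0.4, -0.4, 0.7]
grip_width: 0.0138
gripper_force: 60.6
```

Emit:
{"name": "jog_arm", "arguments": {
  "deltas": [
    {"linear": [0,0,0],"dr": [0,0,0]},
    {"linear": [0,0,0],"dr": [0,0,0]},
    {"linear": [0,0,0],"dr": [0,0,0]},
    {"linear": [0,0,0],"dr": [0,0,0]},
    {"linear": [0,0,0],"dr": [0,0,0]}
  ],
  "jaw": 0
}}

```text
clock: 39.05
eef_pos: [0.5636, 0.002, -0.0089]
tool_rot: [-3.142, -0.0, 0.363]
wrist_force: [0.4, -0.3, 0.5]
grip_width: 0.0853
gripper_force: 0.0
```

Emit:
{"name": "jog_arm", "arguments": {
  "deltas": [
    {"linear": [0,0,-3],"dr": [0,0,0]},
    {"linear": [0,0,-8],"dr": [0,0,0]},
    {"linear": [0,0,-13],"dr": [0,0,0]},
    {"linear": [0,0,-18],"dr": [0,0,0]},
    {"linear": [0,0,-22],"dr": [0,0,0]}
  ]
}}

```text
clock: 39.67
eef_pos: [0.564, 0.0021, 0.2134]
tool_rot: [3.141, -0.002, 0.363]
wrist_force: [0.6, -0.6, -0.1]
grip_width: 0.0857
gripper_force: 0.0
```

Run:
```python
from h import *
q=track((0,0,4.7,0),(0,0,-22,0));o=bot.get_obs();print(q,o["eef_pos"],o["tool_rot"])
bot.snapshot("wrist");print("plate",rect("wrist","jig_plate",.013),"tray",rect("wrist","tray",.02))
leg((.3908,.2965,q[2],1.2581))
for n in("scene","side"):
    bot.snapshot(n);p=bot.camera_params(n)
    for l,xy in(("motor",(.3908,.2965)),("battery_box",(.4899,.2876)),("sensor_tower",(.5902,.2793))):
        r=bot.search_frame(n,l);print(n,l,r[:1],proj(p,[[*xy,.06]]).round().tolist())
```

```text
[0.56350353 0.00198011 0.2111     0.36274242] [0.5639601  0.00212048 0.21338689] [ 3.14074215e+00 -1.50293203e-03  3.62817449e-01]
plate ((567.5274658203125, 1.7832412719726562), (110.16954803466797, 76.647705078125), 20.768190383911133) tray ((563.581787109375, 1.8597183227539062), (178.79043579101562, 129.7923126220703), 20.931209564208984)
lin [ -5.7  -33.66  -0.  ] rz -51.3
scene motor [{'box': [357.6, 141.8, 21.8, 46.8], 'p': 0.78}] [[354.0, 143.0]]
scene battery_box [{'box': [375.0, 163.9, 28.3, 45.9], 'p': 0.69}] [[375.0, 163.0]]
scene sensor_tower [{'box': [294.6, 238.0, 63.9, 40.2], 'p': 0.73}] [[400.0, 186.0]]
side motor [{'box': [305.8, 336.7, 25.5, 46.4], 'p': 0.95}] [[306.0, 337.0]]
side battery_box [{'box': [257.1, 323.0, 32.1, 46.3], 'p': 0.79}] [[257.0, 323.0]]
side sensor_tower [{'box': [208.5, 309.8, 30.8, 48.1], 'p': 0.8}] [[210.0, 310.0]]
```

The plate lies flat in the tray (its 110x76 rectangle is centred and aligned), and all three things still stand on the mat. I'm going back for the motor.

Emit:
{"name": "jog_arm", "arguments": {
  "deltas": [
    {"linear": [-0.6,-3.5,0],"dr": [0,0,-5]},
    {"linear": [-1.3,-7.5,0],"dr": [0,0,-11]},
    {"linear": [-2.1,-12,0],"dr": [0,0,-18]},
    {"linear": [-2.85,-16.8,0],"dr": [0,0,-25.3]},
    {"linear": [-2.85,-16.8,0],"dr": [0,0,-25.3]}
  ]
}}

```text
clock: 40.85
eef_pos: [0.4749, 0.1531, 0.2113]
tool_rot: [-3.141, -0.0, 0.813]
wrist_force: [0.3, -0.6, 0.0]
grip_width: 0.0854
gripper_force: 0.0
```

Emit:
{"name": "jog_arm", "arguments": {
  "deltas": [
    {"linear": [1.1,-4,0],"dr": [0,0,-7]},
    {"linear": [2.3,-8.2,0],"dr": [0,0,-14]},
    {"linear": [3.5,-12.5,0],"dr": [0,0,-20]},
    {"linear": [4.6,-16.5,0],"dr": [0,0,-26]},
    {"linear": [4.6,-16.5,0],"dr": [0,0,-26]}
  ]
}}

```text
clock: 41.48
eef_pos: [0.3887, 0.2991, 0.2112]
tool_rot: [-3.141, -0.001, 1.263]
wrist_force: [0.4, -1.3, -0.4]
grip_width: 0.0855
gripper_force: 0.0
```

Emit:
{"name": "jog_arm", "arguments": {
  "deltas": [
    {"linear": [0,0,0],"dr": [0,0,0]},
    {"linear": [0,0,0],"dr": [0,0,0]}
  ]
}}

```text
clock: 41.72
eef_pos: [0.3915, 0.295, 0.2108]
tool_rot: [3.142, 0.001, 1.254]
wrist_force: [1.3, -0.4, -0.5]
grip_width: 0.0855
gripper_force: 0.0
```

Run:
```python
from h import *
q=track((-2.85,-16.8,0,-25.3),(4.6,-16.5,0,-26));o=bot.get_obs();print(q,o["eef_pos"],o["tool_rot"])
leg((.3908,.2965,.053,1.2581))
```

```text
[0.39029283 0.29651649 0.2111     1.25809633] [0.39153077 0.29499361 0.21078524] [3.14154996e+00 7.88338572e-04 1.25438344e+00]
lin [1.000e-02 5.000e-02 1.581e+01] rz -0.0
```

Emit:
{"name": "jog_arm", "arguments": {
  "deltas": [
    {"linear": [0,0,4.5],"dr": [0,0,0]},
    {"linear": [0,0,9],"dr": [0,0,0]},
    {"linear": [0,0,13],"dr": [0,0,0]},
    {"linear": [0,0,15.8],"dr": [0,0,0]},
    {"linear": [0,0,15.8],"dr": [0,0,0]}
  ]
}}

```text
clock: 42.35
eef_pos: [0.3896, 0.2944, 0.0513]
tool_rot: [-3.139, 0.004, 1.256]
wrist_force: [-0.9, 0.4, 1.3]
grip_width: 0.0854
gripper_force: 0.0
```

Emit:
{"name": "jog_arm", "arguments": {
  "deltas": [
    {"linear": [0,0,0],"dr": [0,0,0]},
    {"linear": [0,0,0],"dr": [0,0,0]},
    {"linear": [0,0,0],"dr": [0,0,0]},
    {"linear": [0,0,0],"dr": [0,0,0]},
    {"linear": [0,0,0],"dr": [0,0,0]}
  ],
  "jaw": 1
}}

```text
clock: 42.98
eef_pos: [0.3918, 0.2971, 0.055]
tool_rot: [3.139, -0.001, 1.257]
wrist_force: [-1.3, -2.2, 10.3]
grip_width: 0.0429
gripper_force: 59.6
```

Emit:
{"name": "jog_arm", "arguments": {
  "deltas": [
    {"linear": [0,0,-2],"dr": [0,0,0]},
    {"linear": [0,0,-6],"dr": [0,0,0]},
    {"linear": [0,0,-10],"dr": [0,0,0]},
    {"linear": [0,0,-14],"dr": [0,0,0]},
    {"linear": [0,0,-16],"dr": [0,0,0]}
  ]
}}

```text
clock: 43.6
eef_pos: [0.3908, 0.2971, 0.2156]
tool_rot: [3.139, -0.002, 1.258]
wrist_force: [0.8, -0.2, -5.3]
grip_width: 0.0434
gripper_force: 63.1
```

Emit:
{"name": "jog_arm", "arguments": {
  "deltas": [
    {"linear": [-3,1.2,0],"dr": [0,0,0]},
    {"linear": [-7,2.9,0],"dr": [0,0,0]},
    {"linear": [-11.5,4.8,0],"dr": [0,0,0]},
    {"linear": [-16,6.6,0],"dr": [0,0,0]},
    {"linear": [-20.5,8.5,0],"dr": [0,0,0]}
  ]
}}

```text
clock: 44.22
eef_pos: [0.4073, 0.0736, 0.2127]
tool_rot: [-3.141, 0.001, 1.258]
wrist_force: [0.7, -0.2, -4.0]
grip_width: 0.0429
gripper_force: 63.1
```

Emit:
{"name": "jog_arm", "arguments": {
  "deltas": [
    {"linear": [-4.5,1.9,0],"dr": [0,0,0]},
    {"linear": [-9,3.7,0],"dr": [0,0,0]},
    {"linear": [-13.5,5.6,0],"dr": [0,0,0]},
    {"linear": [-18,7.5,0],"dr": [0,0,0]},
    {"linear": [-22.5,9.3,0],"dr": [0,0,0]}
  ]
}}

```text
clock: 44.85
eef_pos: [0.4267, -0.1688, 0.2129]
tool_rot: [-3.141, 0.0, 1.258]
wrist_force: [0.9, 0.6, -4.3]
grip_width: 0.0427
gripper_force: 63.1
```

Emit:
{"name": "jog_arm", "arguments": {
  "deltas": [
    {"linear": [-4.5,1.9,0],"dr": [0,0,0]},
    {"linear": [-8.5,3.5,0],"dr": [0,0,0]},
    {"linear": [-11.4,4.8,0],"dr": [0,0,0]},
    {"linear": [-11.4,4.8,0],"dr": [0,0,0]},
    {"linear": [-11.4,4.8,0],"dr": [0,0,0]}
  ]
}}

```text
clock: 45.48
eef_pos: [0.4375, -0.2895, 0.2126]
tool_rot: [-3.14, -0.001, 1.258]
wrist_force: [0.5, 0.9, -4.8]
grip_width: 0.0424
gripper_force: 63.1
```

Run:
```python
from h import *
q=track((0,0,15.8,0),(0,0,-16,0),(-20.5,8.5,0,0),(-22.5,9.3,0,0),(-11.4,4.8,0,0));o=bot.get_obs();print(q,o["eef_pos"],o["tool_rot"],o["grip_width"],o["wrist_force"])
im=bot.snapshot("wrist");p=bot.camera_params("wrist")
m=bot.cut_out("wrist","motor")[0]["mask"]
h=cv2.cvtColor(im,cv2.COLOR_BGR2HSV);k=m&(h[...,1]>90)&(h[...,0]>10)&(h[...,0]<35)
v,u=np.nonzero(k);z=q[2]-.053+.003+.110
print(len(u),"shaft top px",u.mean(),v.min(),v.max(),"base of shaft",ray(p,u.mean(),v.min()+3,z),"top",ray(p,u.mean(),v.max()-3,z+.008))
for l in("pad_hex","pad_square","pad_round"):print(l,rect("wrist",l,.015))
```

```text
[ 0.43798321 -0.29062713  0.2131      1.25809633] [ 0.437471   -0.28948044  0.21257527] [-3.14010603e+00 -1.32122306e-03  1.25845492e+00] 0.04236615442830911 [ 0.45557219  0.90411012 -4.83860563]
536 shaft top px 276.80783582089555 172 302 base of shaft [ 0.45098148 -0.24805406  0.2731    ] top [ 0.43743832 -0.29012543  0.2811    ]
pad_hex ((557.4201049804688, -235.554443359375), (78.40455627441406, 70.69400024414062), 72.36595153808594)
pad_square ((503.98614501953125, -404.1908874511719), (71.20860290527344, 73.09834289550781), 70.8591079711914)
pad_round ((441.5933837890625, -282.75909423828125), (54.457366943359375, 71.12257385253906), 70.01325225830078)
```

The motor is centred over the round pad (shaft within 1 mm), so I'll lower it.

Emit:
{"name": "jog_arm", "arguments": {
  "deltas": [
    {"linear": [0,0,3],"dr": [0,0,0]},
    {"linear": [0,0,7],"dr": [0,0,0]},
    {"linear": [0,0,10.5],"dr": [0,0,0]},
    {"linear": [0,0,13],"dr": [0,0,0]},
    {"linear": [0,0,14],"dr": [0,0,0]}
  ]
}}

```text
clock: 46.35
eef_pos: [0.4372, -0.2898, 0.0719]
tool_rot: [-3.139, -0.001, 1.259]
wrist_force: [-0.5, 0.3, -5.3]
grip_width: 0.0426
gripper_force: 63.1
```

Emit:
{"name": "jog_arm", "arguments": {
  "deltas": [
    {"linear": [0,0,0.3],"dr": [0,0,0]},
    {"linear": [0,0,0.6],"dr": [0,0,0]},
    {"linear": [0,0,0.8],"dr": [0,0,0]},
    {"linear": [0,0,0.8],"dr": [0,0,0]},
    {"linear": [0,0,0.8],"dr": [0,0,0]}
  ]
}}

```text
clock: 46.98
eef_pos: [0.4389, -0.2914, 0.0671]
tool_rot: [3.14, 0.002, 1.258]
wrist_force: [-3.2, 0.7, 7.5]
grip_width: 0.0426
gripper_force: 64.2
```

Emit:
{"name": "jog_arm", "arguments": {
  "deltas": [
    {"linear": [0,0,0],"dr": [0,0,0]},
    {"linear": [0,0,0],"dr": [0,0,0]},
    {"linear": [0,0,0],"dr": [0,0,0]},
    {"linear": [0,0,0],"dr": [0,0,0]},
    {"linear": [0,0,0],"dr": [0,0,0]}
  ],
  "jaw": 0
}}

```text
clock: 47.6
eef_pos: [0.438, -0.2906, 0.0651]
tool_rot: [-3.142, -0.0, 1.258]
wrist_force: [0.3, 0.4, 0.5]
grip_width: 0.0858
gripper_force: 0.0
```

Emit:
{"name": "jog_arm", "arguments": {
  "deltas": [
    {"linear": [0,0,-3],"dr": [0,0,0]},
    {"linear": [0,0,-7],"dr": [0,0,0]},
    {"linear": [0,0,-12],"dr": [0,0,0]},
    {"linear": [0,0,-16.8],"dr": [0,0,0]},
    {"linear": [0,0,-16.8],"dr": [0,0,0]}
  ]
}}

```text
clock: 48.22
eef_pos: [0.4407, -0.2918, 0.2369]
tool_rot: [3.135, 0.003, 1.258]
wrist_force: [0.3, 0.4, -0.8]
grip_width: 0.0854
gripper_force: 0.0
```

Run:
```python
from h import *
q=track((0,0,14.8,0),(0,0,-16.8,0));o=bot.get_obs();print(q,o["eef_pos"])
bot.snapshot("wrist");print(bot.search_frame("wrist","motor")[:1],rect("wrist","pad_round",.015))
leg((.4899,.2876,q[2],1.2581),(.4899,.2876,.053,1.2581),(.4899,.2876,.233,1.2581),(.5036,-.4043,.233,1.2581))
```

```text
[ 0.43798321 -0.29062713  0.2331      1.25809633] [ 0.44066246 -0.29175575  0.23694653]
[{'box': [274.6, 176.7, 55.2, 64.2], 'p': 0.87}] ((435.2959899902344, -277.6337890625), (50.77254867553711, 70.3497314453125), 75.35910034179688)
lin [ 56.62 -12.85  -0.  ] rz -0.0
lin [ 0.    0.   18.01] rz -0.0
lin [  0.   0. -18.] rz -0.0
lin [-65.41  22.59  -0.  ] rz -0.0
```

Emit:
{"name": "jog_arm", "arguments": {
  "deltas": [
    {"linear": [4,-0.9,0],"dr": [0,0,0]},
    {"linear": [9.5,-2.2,0],"dr": [0,0,0]},
    {"linear": [15,-3.4,0],"dr": [0,0,0]},
    {"linear": [20.5,-4.7,0],"dr": [0,0,0]},
    {"linear": [26,-5.9,0],"dr": [0,0,0]}
  ]
}}

```text
clock: 49.0
eef_pos: [0.4607, -0.0236, 0.2318]
tool_rot: [-3.139, 0.0, 1.258]
wrist_force: [1.4, 0.1, 0.6]
grip_width: 0.0855
gripper_force: 0.0
```

Emit:
{"name": "jog_arm", "arguments": {
  "deltas": [
    {"linear": [5.5,-1.3,0],"dr": [0,0,0]},
    {"linear": [11,-2.5,0],"dr": [0,0,0]},
    {"linear": [16.5,-3.7,0],"dr": [0,0,0]},
    {"linear": [22,-5,0],"dr": [0,0,0]},
    {"linear": [26,-5.9,0],"dr": [0,0,0]}
  ]
}}

```text
clock: 49.62
eef_pos: [0.4844, 0.2428, 0.2314]
tool_rot: [-3.139, 0.001, 1.26]
wrist_force: [0.8, -1.0, 1.3]
grip_width: 0.0857
gripper_force: 0.0
```

Emit:
{"name": "jog_arm", "arguments": {
  "deltas": [
    {"linear": [3,-0.7,0],"dr": [0,0,0]},
    {"linear": [4.6,-1.1,0],"dr": [0,0,0]},
    {"linear": [4.6,-1.1,0],"dr": [0,0,0]},
    {"linear": [4.6,-1.1,4],"dr": [0,0,0]},
    {"linear": [4.6,-1.1,8],"dr": [0,0,0]}
  ]
}}

```text
clock: 50.25
eef_pos: [0.4897, 0.2858, 0.1514]
tool_rot: [3.141, 0.001, 1.257]
wrist_force: [0.6, -0.7, 0.2]
grip_width: 0.0854
gripper_force: 0.0
```

Emit:
{"name": "jog_arm", "arguments": {
  "deltas": [
    {"linear": [0,0,4],"dr": [0,0,0]},
    {"linear": [0,0,7],"dr": [0,0,0]},
    {"linear": [0,0,9.8],"dr": [0,0,0]},
    {"linear": [0,0,9.8],"dr": [0,0,0]},
    {"linear": [0,0,9.8],"dr": [0,0,0]}
  ]
}}

```text
clock: 50.88
eef_pos: [0.4898, 0.2873, 0.0557]
tool_rot: [3.142, -0.0, 1.257]
wrist_force: [0.7, 0.7, 0.6]
grip_width: 0.0855
gripper_force: 0.0
```

Emit:
{"name": "jog_arm", "arguments": {
  "deltas": [
    {"linear": [0,0,0],"dr": [0,0,0]},
    {"linear": [0,0,0],"dr": [0,0,0]},
    {"linear": [0,0,0],"dr": [0,0,0]},
    {"linear": [0,0,0],"dr": [0,0,0]},
    {"linear": [0,0,0],"dr": [0,0,0]}
  ],
  "jaw": 1
}}

```text
clock: 51.5
eef_pos: [0.4905, 0.2879, 0.0565]
tool_rot: [3.14, -0.001, 1.258]
wrist_force: [-0.5, -1.1, 6.4]
grip_width: 0.0447
gripper_force: 60.8
```

Emit:
{"name": "jog_arm", "arguments": {
  "deltas": [
    {"linear": [0,0,-2],"dr": [0,0,0]},
    {"linear": [0,0,-6],"dr": [0,0,0]},
    {"linear": [0,0,-11],"dr": [0,0,0]},
    {"linear": [0,0,-15.5],"dr": [0,0,0]},
    {"linear": [0,0,-18.5],"dr": [0,0,0]}
  ]
}}

```text
clock: 52.12
eef_pos: [0.4893, 0.2882, 0.2432]
tool_rot: [3.14, -0.001, 1.259]
wrist_force: [0.6, 0.1, -4.7]
grip_width: 0.0447
gripper_force: 62.9
```

Run:
```python
from h import *
q=track((26,-5.9,0,0),(26,-5.9,0,0),(4.6,-1.1,8,0),(0,0,9.8,0),(0,0,-18.5,0));o=bot.get_obs();print(q,o["eef_pos"],o["grip_width"])
leg((.5036,-.4043,q[2],1.2581),(.5036,-.4043,.067,1.2581))
```

```text
[0.48935679 0.28760963 0.2401     1.25809633] [0.48934311 0.28822048 0.24324594] 0.04466183592684953
lin [-65.4   22.64  -0.  ] rz -0.0
lin [ 0.    0.   17.31] rz -0.0
```

Emit:
{"name": "jog_arm", "arguments": {
  "deltas": [
    {"linear": [-3,1,0],"dr": [0,0,0]},
    {"linear": [-7.5,2.6,0],"dr": [0,0,0]},
    {"linear": [-12.5,4.3,0],"dr": [0,0,0]},
    {"linear": [-17.5,6,0],"dr": [0,0,0]},
    {"linear": [-22.5,7.8,0],"dr": [0,0,0]}
  ]
}}

```text
clock: 52.75
eef_pos: [0.4936, 0.0481, 0.2407]
tool_rot: [3.141, 0.001, 1.259]
wrist_force: [0.3, 0.3, -3.9]
grip_width: 0.0444
gripper_force: 62.9
```

Emit:
{"name": "jog_arm", "arguments": {
  "deltas": [
    {"linear": [-5,1.7,0],"dr": [0,0,0]},
    {"linear": [-10,3.5,0],"dr": [0,0,0]},
    {"linear": [-15,5.2,0],"dr": [0,0,0]},
    {"linear": [-20,6.9,0],"dr": [0,0,0]},
    {"linear": [-25,8.6,0],"dr": [0,0,0]}
  ]
}}

```text
clock: 53.38
eef_pos: [0.4988, -0.2161, 0.241]
tool_rot: [3.141, 0.001, 1.259]
wrist_force: [0.9, -0.3, -3.7]
grip_width: 0.0445
gripper_force: 62.9
```

Emit:
{"name": "jog_arm", "arguments": {
  "deltas": [
    {"linear": [-5,1.7,0],"dr": [0,0,0]},
    {"linear": [-10,3.5,0],"dr": [0,0,0]},
    {"linear": [-14.5,5,0],"dr": [0,0,0]},
    {"linear": [-17.9,6.2,0],"dr": [0,0,0]},
    {"linear": [-17.9,6.2,0],"dr": [0,0,0]}
  ]
}}

```text
clock: 54.0
eef_pos: [0.5012, -0.4083, 0.2397]
tool_rot: [-3.141, 0.0, 1.252]
wrist_force: [-0.8, 0.6, -4.1]
grip_width: 0.0446
gripper_force: 62.9
```

Emit:
{"name": "jog_arm", "arguments": {
  "deltas": [
    {"linear": [0,0,3],"dr": [0,0,0]},
    {"linear": [0,0,7],"dr": [0,0,0]},
    {"linear": [0,0,11],"dr": [0,0,0]},
    {"linear": [0,0,13],"dr": [0,0,0]},
    {"linear": [0,0,13],"dr": [0,0,0]}
  ]
}}

```text
clock: 54.62
eef_pos: [0.5025, -0.403, 0.1093]
tool_rot: [-3.139, -0.001, 1.259]
wrist_force: [-0.0, -0.9, -3.7]
grip_width: 0.0448
gripper_force: 62.9
```

Run:
```python
from h import *
q=track((-22.5,7.8,0,0),(-25,8.6,0,0),(-17.9,6.2,13,0));o=bot.get_obs();print(q,o["eef_pos"],o["tool_rot"],o["grip_width"])
leg((.5036,-.4043,.067,1.2581))
im=bot.snapshot("wrist");p=bot.camera_params("wrist")
for l in("pad_square","pad_hex"):print(l,rect("wrist",l,.015))
# battery top face outline, at its top height
print(rect("wrist","battery_box",q[2]-.055+.003+.110))
```

```text
[ 0.503208   -0.40419969  0.1101      1.25809633] [ 0.50249525 -0.40299725  0.10928796] [-3.13914663e+00 -1.40921440e-03  1.25885042e+00] 0.04477624303882658
lin [0.   0.04 4.31] rz -0.0
pad_square ((509.99139404296875, -391.679443359375), (41.50740051269531, 71.0807113647461), 72.07347106933594)
pad_hex None
((507.0016784667969, -395.4776916503906), (66.39997100830078, 45.39302062988281), 73.67511749267578)
```

Emit:
{"name": "jog_arm", "arguments": {
  "deltas": [
    {"linear": [0,0,2],"dr": [0,0,0]},
    {"linear": [0,0,3.4],"dr": [0,0,0]},
    {"linear": [0,0,4],"dr": [0,0,0]},
    {"linear": [0,0,4.3],"dr": [0,0,0]},
    {"linear": [0,0,4.3],"dr": [0,0,0]}
  ]
}}

```text
clock: 55.45
eef_pos: [0.5023, -0.4037, 0.0684]
tool_rot: [-3.139, 0.001, 1.258]
wrist_force: [-5.0, 2.3, 9.0]
grip_width: 0.0447
gripper_force: 64.3
```

Emit:
{"name": "jog_arm", "arguments": {
  "deltas": [
    {"linear": [0,0,0],"dr": [0,0,0]},
    {"linear": [0,0,0],"dr": [0,0,0]},
    {"linear": [0,0,0],"dr": [0,0,0]},
    {"linear": [0,0,0],"dr": [0,0,0]},
    {"linear": [0,0,0],"dr": [0,0,0]}
  ],
  "jaw": 0
}}

```text
clock: 56.08
eef_pos: [0.5033, -0.4042, 0.0671]
tool_rot: [3.141, -0.0, 1.258]
wrist_force: [-0.4, -1.0, 0.5]
grip_width: 0.0853
gripper_force: 0.0
```

Emit:
{"name": "jog_arm", "arguments": {
  "deltas": [
    {"linear": [0,0,-3],"dr": [0,0,0]},
    {"linear": [0,0,-7],"dr": [0,0,0]},
    {"linear": [0,0,-12],"dr": [0,0,0]},
    {"linear": [0,0,-16.6],"dr": [0,0,0]},
    {"linear": [0,0,-16.6],"dr": [0,0,0]}
  ]
}}

```text
clock: 56.7
eef_pos: [0.506, -0.4051, 0.2379]
tool_rot: [3.134, 0.003, 1.258]
wrist_force: [0.4, 0.2, -0.9]
grip_width: 0.0855
gripper_force: 0.0
```

Run:
```python
from h import *
q=track((0,0,4.3,0),(0,0,-16.6,0));print(q)
leg((.5902,.2793,q[2],1.2581),(.5902,.2793,.055,1.2581),(.5902,.2793,.233,1.2581),(.5572,-.2362,.233,1.2581))
```

```text
[ 0.503208   -0.40419969  0.2331      1.25809633]
lin [ 67.71 -12.75  -0.  ] rz -0.0
lin [ 0.    0.   17.81] rz -0.0
lin [  0.    0.  -17.8] rz -0.0
lin [-50.07  12.72  -0.  ] rz -0.0
```

Next, the tower.

Emit:
{"name": "jog_arm", "arguments": {
  "deltas": [
    {"linear": [4,-0.8,0],"dr": [0,0,0]},
    {"linear": [9.5,-1.8,0],"dr": [0,0,0]},
    {"linear": [15,-2.8,0],"dr": [0,0,0]},
    {"linear": [20.5,-3.9,0],"dr": [0,0,0]},
    {"linear": [26,-4.9,0],"dr": [0,0,0]}
  ]
}}

```text
clock: 57.32
eef_pos: [0.536, -0.1401, 0.2322]
tool_rot: [-3.141, 0.0, 1.258]
wrist_force: [1.2, 0.3, -0.1]
grip_width: 0.0852
gripper_force: 0.0
```

Emit:
{"name": "jog_arm", "arguments": {
  "deltas": [
    {"linear": [5.5,-1.1,0],"dr": [0,0,0]},
    {"linear": [11,-2.1,0],"dr": [0,0,0]},
    {"linear": [16.5,-3.1,0],"dr": [0,0,0]},
    {"linear": [22,-4.1,0],"dr": [0,0,0]},
    {"linear": [27,-5.1,0],"dr": [0,0,0]}
  ]
}}

```text
clock: 57.95
eef_pos: [0.5707, 0.1325, 0.2321]
tool_rot: [-3.141, 0.001, 1.258]
wrist_force: [-0.2, 0.4, 1.6]
grip_width: 0.0854
gripper_force: 0.0
```

Emit:
{"name": "jog_arm", "arguments": {
  "deltas": [
    {"linear": [5,-1,0],"dr": [0,0,0]},
    {"linear": [9.5,-1.8,0],"dr": [0,0,0]},
    {"linear": [13,-2.5,0],"dr": [0,0,0]},
    {"linear": [14.7,-2.8,0],"dr": [0,0,0]},
    {"linear": [14.7,-2.8,0],"dr": [0,0,0]}
  ]
}}

```text
clock: 58.58
eef_pos: [0.5891, 0.2801, 0.2323]
tool_rot: [-3.14, 0.001, 1.26]
wrist_force: [-0.2, -0.2, -0.4]
grip_width: 0.0851
gripper_force: 0.0
```

Emit:
{"name": "jog_arm", "arguments": {
  "deltas": [
    {"linear": [0,0,4],"dr": [0,0,0]},
    {"linear": [0,0,9],"dr": [0,0,0]},
    {"linear": [0,0,14],"dr": [0,0,0]},
    {"linear": [0,0,17.8],"dr": [0,0,0]},
    {"linear": [0,0,17.8],"dr": [0,0,0]}
  ]
}}

```text
clock: 59.2
eef_pos: [0.5881, 0.2748, 0.0517]
tool_rot: [-3.137, 0.006, 1.255]
wrist_force: [0.7, -0.6, 0.0]
grip_width: 0.0854
gripper_force: 0.0
```

Emit:
{"name": "jog_arm", "arguments": {
  "deltas": [
    {"linear": [0,0,0],"dr": [0,0,0]},
    {"linear": [0,0,0],"dr": [0,0,0]},
    {"linear": [0,0,0],"dr": [0,0,0]},
    {"linear": [0,0,0],"dr": [0,0,0]},
    {"linear": [0,0,0],"dr": [0,0,0]}
  ],
  "jaw": 1
}}

```text
clock: 59.82
eef_pos: [0.5912, 0.2804, 0.0578]
tool_rot: [3.139, -0.002, 1.258]
wrist_force: [-1.8, -1.2, 6.9]
grip_width: 0.0446
gripper_force: 62.5
```

Emit:
{"name": "jog_arm", "arguments": {
  "deltas": [
    {"linear": [0,0,-2],"dr": [0,0,0]},
    {"linear": [0,0,-6],"dr": [0,0,0]},
    {"linear": [0,0,-11],"dr": [0,0,0]},
    {"linear": [0,0,-15.5],"dr": [0,0,0]},
    {"linear": [0,0,-17.8],"dr": [0,0,0]}
  ]
}}

```text
clock: 60.45
eef_pos: [0.5904, 0.2803, 0.2375]
tool_rot: [3.138, -0.003, 1.258]
wrist_force: [0.2, -0.5, -3.1]
grip_width: 0.0446
gripper_force: 62.4
```

Run:
```python
from h import *
q=track((26,-4.9,0,0),(27,-5.1,0,0),(14.7,-2.8,17.8,0),(0,0,-17.8,0));o=bot.get_obs();print(q,o["eef_pos"],o["grip_width"])
leg((.5572,-.2362,q[2],1.2581),(.5572,-.2362,.067,1.2581))
```

```text
[0.58967988 0.27934666 0.2331     1.25809633] [0.59041187 0.28033833 0.23753865] 0.04457826166039002
lin [-50.05  12.77  -0.  ] rz -0.0
lin [ 0.    0.   16.61] rz -0.0
```

Emit:
{"name": "jog_arm", "arguments": {
  "deltas": [
    {"linear": [-3,0.8,0],"dr": [0,0,0]},
    {"linear": [-7,1.8,0],"dr": [0,0,0]},
    {"linear": [-11.5,2.9,0],"dr": [0,0,0]},
    {"linear": [-16,4.1,0],"dr": [0,0,0]},
    {"linear": [-20,5.1,0],"dr": [0,0,0]}
  ]
}}

```text
clock: 61.08
eef_pos: [0.5764, 0.0714, 0.2341]
tool_rot: [3.141, 0.001, 1.258]
wrist_force: [1.9, -0.4, -2.1]
grip_width: 0.0443
gripper_force: 62.3
```

Emit:
{"name": "jog_arm", "arguments": {
  "deltas": [
    {"linear": [-4.5,1.1,0],"dr": [0,0,0]},
    {"linear": [-9,2.3,0],"dr": [0,0,0]},
    {"linear": [-13.5,3.4,0],"dr": [0,0,0]},
    {"linear": [-18,4.6,0],"dr": [0,0,0]},
    {"linear": [-22,5.6,0],"dr": [0,0,0]}
  ]
}}

```text
clock: 61.7
eef_pos: [0.5618, -0.1551, 0.2342]
tool_rot: [3.141, 0.001, 1.258]
wrist_force: [0.4, 0.3, -2.6]
grip_width: 0.0448
gripper_force: 62.3
```

Emit:
{"name": "jog_arm", "arguments": {
  "deltas": [
    {"linear": [-4,1,0],"dr": [0,0,0]},
    {"linear": [-7,1.8,0],"dr": [0,0,0]},
    {"linear": [-8,2.1,0],"dr": [0,0,0]},
    {"linear": [-8,2.1,0],"dr": [0,0,0]},
    {"linear": [-8,2.1,3],"dr": [0,0,0]}
  ]
}}

```text
clock: 62.32
eef_pos: [0.5603, -0.2336, 0.2058]
tool_rot: [3.136, -0.001, 1.261]
wrist_force: [1.4, 0.7, -3.0]
grip_width: 0.0444
gripper_force: 62.4
```

Emit:
{"name": "jog_arm", "arguments": {
  "deltas": [
    {"linear": [0,0,3.5],"dr": [0,0,0]},
    {"linear": [0,0,7],"dr": [0,0,0]},
    {"linear": [0,0,9.3],"dr": [0,0,0]},
    {"linear": [0,0,9.3],"dr": [0,0,0]}
  ]
}}

```text
clock: 62.82
eef_pos: [0.5567, -0.234, 0.1088]
tool_rot: [-3.138, -0.001, 1.26]
wrist_force: [-0.4, -0.8, -1.9]
grip_width: 0.0446
gripper_force: 62.3
```

Run:
```python
from h import *
q=track((-20,5.1,0,0),(-22,5.6,0,0),(-8,2.1,3,0),(0,0,9.3,0));o=bot.get_obs();print(q,o["eef_pos"],o["tool_rot"],o["grip_width"])
leg((.5572,-.2362,.067,1.2581))
bot.snapshot("wrist");r=rect("wrist","sensor_tower",q[2]-.055+.003+.110);print(r)
```

```text
[ 0.5576583  -0.23578305  0.1101      1.25809633] [ 0.55673716 -0.23404724  0.1088372 ] [-3.13845363e+00 -9.03950879e-04  1.25988691e+00] 0.04457816337565533
lin [-0.05 -0.03  4.31] rz -0.0
((562.2135620117188, -224.60308837890625), (70.17245483398438, 45.65787887573242), 69.07274627685547)
```

Emit:
{"name": "jog_arm", "arguments": {
  "deltas": [
    {"linear": [-0.1,0,2],"dr": [0,0,0]},
    {"linear": [-0.1,0,3.4],"dr": [0,0,0]},
    {"linear": [-0.1,0,4],"dr": [0,0,0]},
    {"linear": [-0.1,0,4.3],"dr": [0,0,0]},
    {"linear": [-0.1,0,4.3],"dr": [0,0,0]}
  ]
}}

```text
clock: 63.55
eef_pos: [0.5564, -0.2367, 0.0698]
tool_rot: [-3.139, 0.003, 1.258]
wrist_force: [-10.9, 1.6, 21.9]
grip_width: 0.0447
gripper_force: 65.4
```

Emit:
{"name": "jog_arm", "arguments": {
  "deltas": [
    {"linear": [0,0,0],"dr": [0,0,0]},
    {"linear": [0,0,0],"dr": [0,0,0]},
    {"linear": [0,0,0],"dr": [0,0,0]},
    {"linear": [0,0,0],"dr": [0,0,0]},
    {"linear": [0,0,0],"dr": [0,0,0]}
  ],
  "jaw": 0
}}

```text
clock: 64.18
eef_pos: [0.5574, -0.2367, 0.067]
tool_rot: [-3.141, -0.0, 1.258]
wrist_force: [0.5, 0.5, 0.0]
grip_width: 0.0855
gripper_force: 0.0
```

Emit:
{"name": "jog_arm", "arguments": {
  "deltas": [
    {"linear": [0,0,-4],"dr": [0,0,0]},
    {"linear": [0,0,-9],"dr": [0,0,0]},
    {"linear": [0,0,-15],"dr": [0,0,0]},
    {"linear": [0,0,-20],"dr": [0,0,0]},
    {"linear": [0,0,-25],"dr": [0,0,0]}
  ]
}}

```text
clock: 64.8
eef_pos: [0.5573, -0.2367, 0.319]
tool_rot: [3.141, 0.0, 1.258]
wrist_force: [1.0, -1.0, -0.4]
grip_width: 0.0853
gripper_force: 0.0
```

Emit:
{"name": "jog_arm", "arguments": {
  "deltas": [
    {"linear": [-3,-1,-2],"dr": [0,0,0]},
    {"linear": [-6,-2,-5],"dr": [0,0,0]},
    {"linear": [-7,-2,-6],"dr": [0,0,0]},
    {"linear": [-7,-2,-6],"dr": [0,0,0]},
    {"linear": [-7,-2,-6],"dr": [0,0,0]}
  ]
}}

```text
clock: 65.42
eef_pos: [0.517, -0.2956, 0.376]
tool_rot: [-3.14, -0.001, 1.26]
wrist_force: [-0.2, 0.2, 0.3]
grip_width: 0.0852
gripper_force: 0.0
```

Run:
```python
from h import *
q=track((-.1,0,4.3,0),(0,0,-25,0),(-7,-2,-6,0));print(q,bot.get_obs()["eef_pos"])
im=bot.snapshot("wrist");p=bot.camera_params("wrist")
# rectify at the tops' height and at the pads' height
A=topdown(p,im,(.50,-.32),-.312,.27,.29,.125,1400);B=topdown(p,im,(.50,-.32),-.312,.27,.29,.015,1400)
cv2.imwrite("pics/end.png",np.hstack([A,B]))
for l in("pad_round","pad_square","pad_hex"):print(l,rect("wrist",l,.015))
for n in("scene","side"):
    bot.snapshot(n);P=bot.camera_params(n)
    for l in PADS:
        r=bot.search_frame(n,l);print(n,l,r[:1],proj(P,[[*PADS[l],.07]]).round(1).tolist())
```

```text
[ 0.51678652 -0.29718743  0.3771      1.25809633] [ 0.51704529 -0.29556505  0.37596425]
pad_round ((444.9873046875, -285.02545166015625), (54.12112808227539, 71.70597839355469), 31.002470016479492)
pad_square ((503.5416564941406, -403.14923095703125), (71.0852279663086, 69.53726196289062), 72.20671081542969)
pad_hex ((557.067138671875, -236.65045166015625), (76.95528411865234, 69.46123504638672), 71.74524688720703)
scene motor [{'box': [144.6, 232.1, 30.4, 54.5], 'p': 0.82}] [[143.6, 229.6]]
scene battery_box [{'box': [96.7, 268.9, 41.5, 58.7], 'p': 0.8}] [[96.0, 271.9]]
scene sensor_tower [{'box': [190.2, 254.1, 33.2, 56.5], 'p': 0.8}] [[189.4, 256.8]]
side motor [{'box': [326.8, 136.9, 17.1, 37.4], 'p': 0.76}] [[327.1, 137.8]]
side battery_box [{'box': [311.6, 110.6, 23.4, 41.1], 'p': 0.78}] [[310.5, 109.8]]
side sensor_tower [{'box': [279.1, 144.6, 17.9, 43.4], 'p': 0.56}] [[280.2, 143.9]]
```

View pics/end.png

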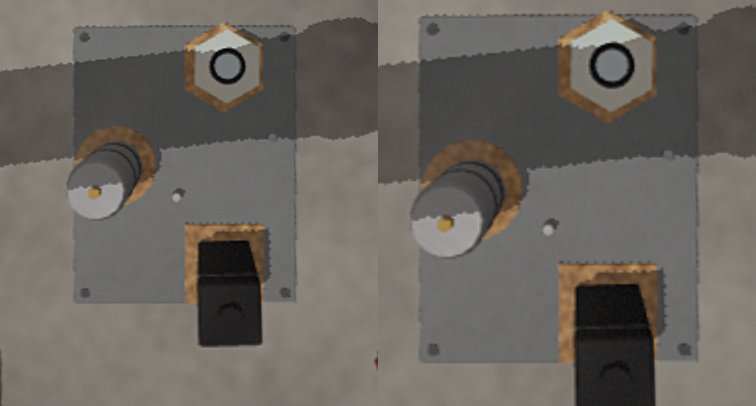

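The final rectified view shows the tower, motor and battery upright on their hexagonal, round and square pads. Their top centres are within about 3 mm of the pad centres. The gripper is clear, so I'm handing in.

```bash
python3 -c "
from workcell import bot
print(bot.finish_job())"
```

```text
the job is handed in; nothing more can be done
None
```

I laid the jig plate flat in the tray, then stood the motor, battery box and sensor tower upright on their own pads, each within about 3 mm of centre. I handed the job in at about 65 s of the 144 s allowed; it returned no verdict.

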